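# Level the parcel stand and aim the hand scanner at the label

## Robot

A 6-joint arm with a two-finger parallel gripper is mounted at the origin on the work surface. World frame = base frame: x ahead of the robot, y to its left, z up, the work surface at z = 0. Lengths are in m, angles in rad, forces in N, time in s.
With the tool pointing down it reaches from about 0.35 to 0.875 m from the base axis. Payload 4.2 kg.
Tool frame: the origin (TCP) lies at the very end of the fingers, on their centre line; the grasp point (between the pads) lies 19 mm behind it; z points along the fingers, y is the direction in which the jaws open and shut (so a half turn about z gives the same grasp; the last joint's range is limited). The gripper opens to 87 mm and grips with 3 to 60 N. Pads are 19 mm wide; open, the fingers measure 117 mm over their backs; the gripper's body (75 mm by 190 mm) begins 51 mm behind the grasp point.
Start: joints at [-1.021, 0.385, 0.008, 0, -1.194, -0.259], TCP at [0.179, -0.599, 0.19] pointing down, gripper open.
Joint ranges: [-3.14, 3.14], [-1.21, 2.06], [-1.07, 1.41], [-3.16, 2.05], [-2.99, -0.16], [-3.1, 3.1]. Speed limits (rad/s): [2.79, 2.79, 3.14, 3.14, 3.14, 3.14].

## Interface

Orientations are given as a unit quaternion [w, x, y, z].
In Python, from bench import get_state, imaging, ticket gives the robot as it stands.
- The arm moves only by the tool arm_command, never from a script. Its argument "commands" is a list of rows, each an object of numbers: "x", "y", "z": the shift along the world's x, y, z in mm; "rx", "ry", "rz": the turn, a rotation vector about the world's x, y, z in degrees. In form: [{"x": .., "y": .., "z": .., "rx": .., "ry": .., "rz": ..}, ...]. A call has 1 to 8 rows; each row shifts and turns the commanded pose from where the row before left it; what a row does not reach is not made up. A row lasts 1/8 s, in which the tool goes at most 62.5 mm and 10.7 degrees, less where a joint would pass 70% of its speed; a pose out of reach is approached as far as the arm can. A call is refused whole if a number of a shift passes 62.5 or a number of a turn 10.7, either way. A call with a gripper value outside its range is refused whole. "grip" is the finger opening in mm, from 0 to 87, set as the call begins (left out, the last holds). The fingers move at their own pace and stop on an object; "grip_force" is the grip in N (left out, the last holds). Time passes only in rows, so rows that do not move let the fingers close. It gives the time, the measured TCP pose, the force and the opening at its end, in the units of the state.
- get_state(): the state, without advancing time (a new reading comes with each control period).
- imaging.camera(name): name is "side" or "top" or "wrist"; returns the picture (384x512x3 uint8, blue, green, red); there is no depth.
- imaging.calibration(name): a dict with "fx", "fy", "cx", "cy" (pixels), "position" and "orientation" of the camera in the world. Camera axes: x right, y down, z forward; pixel columns grow to the right and rows downward; lengths in m; the calibration is good to about 2 mm. A picture is of the moment at which its call begins: read the wrist's pose just before it. calibration takes no time and is no camera call; for the wrist camera it gives the pose at the moment of the call.
- ticket.close_job(): hands the job in, once; it reports no verdict.
The state is a dict: "clock": time; "joint_pos": joint angles; "joint_vel": joint speeds; "joint_torque": joint torques, N m; "position": TCP position; "tcp_rot": TCP orientation; "wrist_force": force on the tool from outside, world axes, zero at the start; "torque": the same for the moment, N m; "finger_gap": finger opening in m.
Only numpy, scipy, OpenCV 4.12 (cv2) and the standard library are available. Lean on these libraries where they do the work, as an engineer would, in place of code of your own. Each camera call takes 0.05 s, during which the arm holds its last target.

## Task

Scan the parcel: first turn the knob at the foot of the sloping parcel stand until the parcel's deck sits level. Then draw the black hand scanner up out of its leaning holster, turn it so that its window looks straight down at the middle of the barcode label, and hold it there still, the window about 10 cm above the label and touching nothing but the gripper; finish while holding it so. Leave the bottles, tape roll, marker and small carton where they stand.

Things in the scene. Friction and masses are not known exactly. Their poses are not given: they have to be found in the camera images.
- tilt_knob (a joint): foot knob of the parcel stand, turning about a vertical axis, in rad from 0 to 5; grows as it is turned clockwise seen from above. Through a self-holding screw 1 rad clockwise raises the deck's near edge by 0.12 rad of tilt; it takes about 0.1 N m and stays where it is left. It starts between 0.6 and 1.6; the deck is level near 3.0.
- tilt_knob_grip (a point): point on the knob's axis at the height to grip it. The black knob is an upright bar 46 mm long, 14 mm thick and 32 mm tall on a round disc 48 mm across; this point is 7 mm below the bar's top and 25 mm above the bar's foot. The bar lies along this frame's x axis, which turns with the knob; z is up. It stands on a 74 mm wide grey box, 165 mm from the deck's axle on the robot's side of it.
- deck (a joint): tilt of the deck (200 x 200 mm aluminium plate, axle level and across its middle, with a 150 x 160 x 45 mm cardboard parcel fixed on it) in rad: 0 is level, negative means the edge nearest the knob and robot is low. It starts 0.17 to 0.29 rad low and moves only by the knob.
- stand: the steel base of the parcel stand, fixed to the bench, 310 x 226 mm; origin on the bench below the deck's axle (60 mm above). x points from the knob towards the deck, z up.
- label (a point): middle of the white 70 x 90 mm barcode label on the parcel's top face; it tilts with the deck, z square out of the label. With the deck level it is 110 mm above the bench.
- holster: the grey holster fixed to the bench, base 150 x 90 x 10 mm; origin on the bench, z up, -x is the side to which the scanner looks (roughly the robot's side). Its pocket, 55 mm deep, leans 32 degrees: its mouth leans to -x, so the scanner draws out along (-0.53, 0, 0.85) in this frame. The handle has 2.5 mm of play to each side.
- scanner: the loose black pistol-shaped hand scanner, about 0.2 kg (0.16 to 0.26). In the holster its frame is upright and parallel to the holster's (z up, window looking to -x and 32 degrees downwards). Origin at the middle of the handle's foot. The handle is 34 x 30 mm (30 along y) and 90 mm long, at right angles to the head; 55 mm of it is in the pocket.
- scanner_head (a point): middle of the scanner's head, where it meets the handle's axis, 108 mm from the handle's foot; in the holster about 124 mm above the bench. There the head is 42 mm wide (across its y axis, flat parallel sides, level in the holster) and 40 mm deep and can be gripped from above. This frame: z along the head towards the window, x along the handle to its foot, y across. The head reaches 35 mm behind this point and 72 mm ahead of it; the nose, from 41 mm ahead on, is 56 mm wide.
- scanner_window (a point): middle of the scanner's window, on the nose, 72 mm ahead of scanner_head; same axes: z points out of the window, the way the scanner looks.
- table: the bench top at height 0.
- oil_bottle: loose amber bottle, 54 mm across, 130 mm tall, bystander; origin under its foot.
- tape_roll: loose cardboard ring lying flat, 80 mm across, 48 mm tall, bystander; origin under its middle.
- marker: loose black marker lying down, 130 mm long, 16 mm thick, bystander.
- soap_bottle: loose yellow bottle, 62 mm across, 160 mm tall, bystander; origin under its foot.
- shampoo_bottle: loose white bottle, 54 mm across, 130 mm tall, bystander; origin under its foot.
- small_carton: loose cardboard box 120 x 80 x 60 mm, bystander; origin under its middle.
There are look-alikes about, which are no part of the job. Leave any blue or orange look-alike of the holster alone. What is shaped like the scanner but turquoise is not meant.

How it is judged:
On the way, in this order (a step that is already met when the one before it is completed fails the run):
1. the deck is set level (within 2 degrees) while the scanner is still in its holster (value of joint deck between -0.035 and 0.035 rad and z of scanner_head in the frame of holster below 0.14 m), for 0.3 s.
2. the scanner is drawn clear out of the holster and raised, held by the fingers (height (world z) of scanner_head above 0.18 m and contact force between scanner and the fingers above 1 N and contact force between scanner and holster below 0.1 N), for 0.1 s.
At the end, for the whole second after the job is handed in: The deck is level within 2 degrees; the scanner is held still by the fingers alone, its window pointing straight down within 15 degrees, 60 to 150 mm above the label, its line of sight meeting the label within 30 mm of the middle each way; the program ends while holding (value of joint deck between -0.035 and 0.035 rad and angle between scanner_window's own z axis and vertical above 2.88 rad and z of label in the frame of scanner_window between 0.06 and 0.15 m and x of label in the frame of scanner_window between -0.03 and 0.03 m and y of label in the frame of scanner_window between -0.03 and 0.03 m and contact force between scanner and the fingers above 1 N and contact force between scanner and stand below 0.1 N and contact force between scanner and holster below 0.1 N and contact force between scanner and table below 0.1 N and linear speed of scanner below 0.03 m/s); the arm keeps its last pose, push and grip.
It fails at once if a bystander is moved more than 30 mm (distance of any of oil_bottle, tape_roll, marker, soap_bottle, shampoo_bottle, small_carton from where it was at the start of the episode above 0.03 m).
It also fails if it takes over 66 s, if anything falls off the work surface, if the arm or the gripper's body presses on something with over 40 N, if the wrist force passes 120 N, or if a joint passes its speed limit or range.

## Working session

There is one attempt and no reset: what is moved stays moved. The work goes in short steps, Python scripts to look and compute and a tool call to move; the robot and the scene stay as the last step left them, time stands still between calls to the robot, and variables do not carry over. Pictures are saved under pics/ and viewed, and the job is handed in when it is done.

Besides the shell and the picture viewer there is one more tool, called after "Request:" as name(argument=value, ...), one argument or row to a line, values as JSON. arm_command: Moves the arm, as the interface text tells. Its arguments: {"type":"object","properties":{"commands":{"type":"array"},"grip":{"type":"number"},"grip_force":{"type":"number"}},"required":["commands"]}

```bash
mkdir -p pics; ls
python3 - <<'E'
from bench import get_state, imaging, ticket
import cv2
s=get_state();print(s)
for n in("side","top","wrist"):
    print(n,imaging.calibration(n))
    cv2.imwrite(f"pics/{n}0.png",imaging.camera(n))
E
```

```text
pics
{'clock': 0.0, 'joint_pos': array([-1.02143383e+00,  3.85586971e-01,  6.63191056e-03, -5.21977728e-04,
       -1.19397388e+00, -2.58601847e-01]), 'joint_vel': array([-0.00148662,  0.00149976,  0.00074655,  0.00052635,  0.00089687,
        0.00020269]), 'joint_torque': array([-7.36611146e-04, -3.90665781e+01,  1.87407857e+01,  4.21998516e+00,
        1.10874287e-02, -2.28088898e-04]), 'position': array([ 0.17900928, -0.59812016,  0.18844028]), 'tcp_rot': array([-1.96098794e-04, -1.44773388e-01,  9.89464234e-01,  1.07582448e-03]), 'wrist_force': array([ 0.10869082, -0.58584251,  0.68665167]), 'torque': array([-0.00084404,  0.03651076,  0.02873289]), 'finger_gap': 0.08723835418698277}
side {'fx': 466.0792383794585, 'fy': 466.0792383794585, 'cx': 259.05584403505674, 'cy': 201.5853017527137, 'position': array([0.28835652, 1.03926878, 1.17150159]), 'orientation': array([ 0.04455128, -0.11236999,  0.9157578 , -0.38311333])}
top {'fx': 448.3404926549129, 'fy': 448.3404926549129, 'cx': 261.8102365092878, 'cy': 192.94353212468917, 'position': array([0.38182896, 0.01303038, 1.47736094]), 'orientation': array([ 0.04637867, -0.69544051,  0.71572607, -0.0441328 ])}
wrist {'fx': 295.3784968275478, 'fy': 295.3784968275478, 'cx': 251.28223846732791, 'cy': 188.93258583382394, 'position': array([ 0.10740871, -0.6202902 ,  0.38308614]), 'orientation': array([0.08179344, 0.59159383, 0.79429134, 0.11148026])}
```

View pics/top0.png

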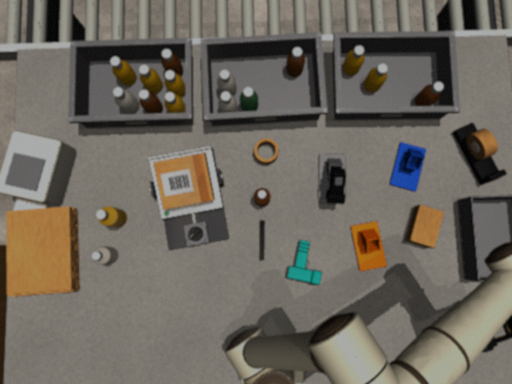

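View pics/side0.png

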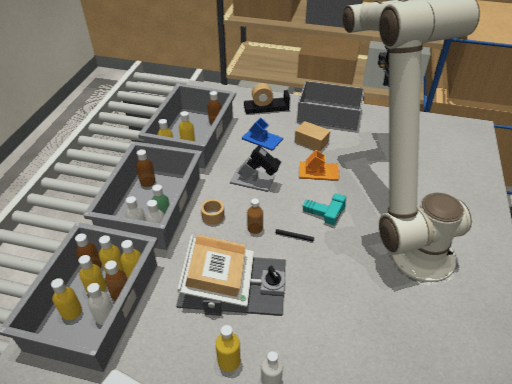

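View pics/wrist0.png

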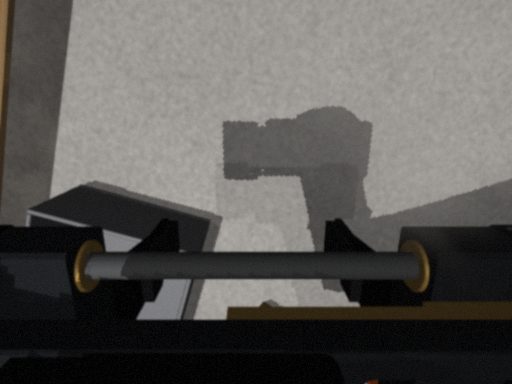

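The top view shows the stand with its knob near (195,234), the label near (180,181), and the scanner in its grey holster near (335,180). The turquoise, blue and orange look-alikes are nearby. I'll enlarge the relevant parts.

```bash
cat > h.py <<'E'
from bench import get_state, imaging, ticket
import cv2, numpy as np
from scipy.spatial.transform import Rotation as R
def rot(q): return R.from_quat([q[1],q[2],q[3],q[0]])
def ray(n,u,v,c=None):
    c=c or imaging.calibration(n)
    d=rot(c["orientation"]).apply([(u-c["cx"])/c["fx"],(v-c["cy"])/c["fy"],1])
    return np.array(c["position"]),d/np.linalg.norm(d)
def plane(n,u,v,z,c=None):
    p,d=ray(n,u,v,c); return p+d*(z-p[2])/d[2]
def proj(n,P,c=None):
    c=c or imaging.calibration(n)
    q=rot(c["orientation"]).inv().apply(np.array(P)-c["position"])
    return q[...,0]/q[...,2]*c["fx"]+c["cx"],q[...,1]/q[...,2]*c["fy"]+c["cy"]
def tri(a,ua,b,ub,ca=None,cb=None):
    p,d=ray(a,*ua,ca);q,e=ray(b,*ub,cb)
    A=np.stack([d,-e],1);s=np.linalg.lstsq(A,q-p,rcond=None)[0]
    x,y=p+s[0]*d,q+s[1]*e
    return (x+y)/2,np.linalg.norm(x-y)
def crop(img,u,v,w,h,k,name):
    c=cv2.resize(img[v:v+h,u:u+w],None,fx=k,fy=k,interpolation=cv2.INTER_CUBIC)
    for i in range(0,w,10):
        cv2.putText(c,str(u+i),(i*k,10),0,.35,(0,0,255)); c[:14 if i%50 else 30,i*k]=(0,0,255)
    for i in range(0,h,10):
        cv2.putText(c,str(v+i),(0,i*k+4),0,.35,(0,0,255))
    cv2.imwrite(f"pics/{name}.png",c)
E
python3 - <<'E'
from h import *
t=cv2.imread("pics/top0.png");s=cv2.imread("pics/side0.png")
crop(t,140,140,100,120,5,"c1");crop(t,305,140,70,80,7,"c2")
crop(s,170,225,130,95,6,"c3");crop(s,225,140,70,60,9,"c4")
E
```

```text
(no output)
```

View pics/c1.png

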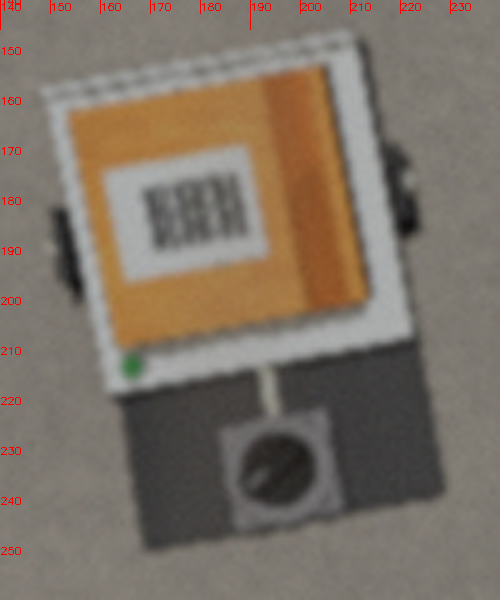

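View pics/c2.png

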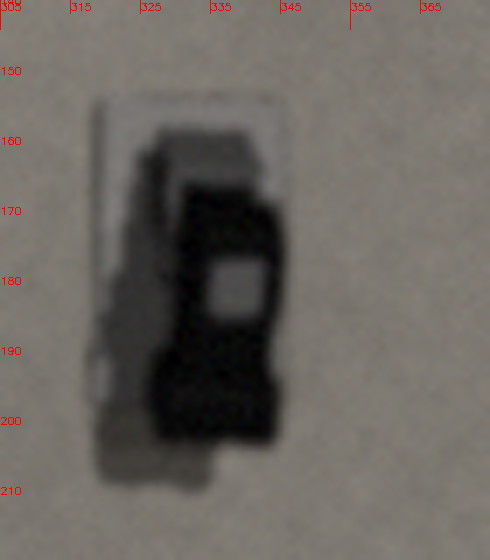

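View pics/c3.png

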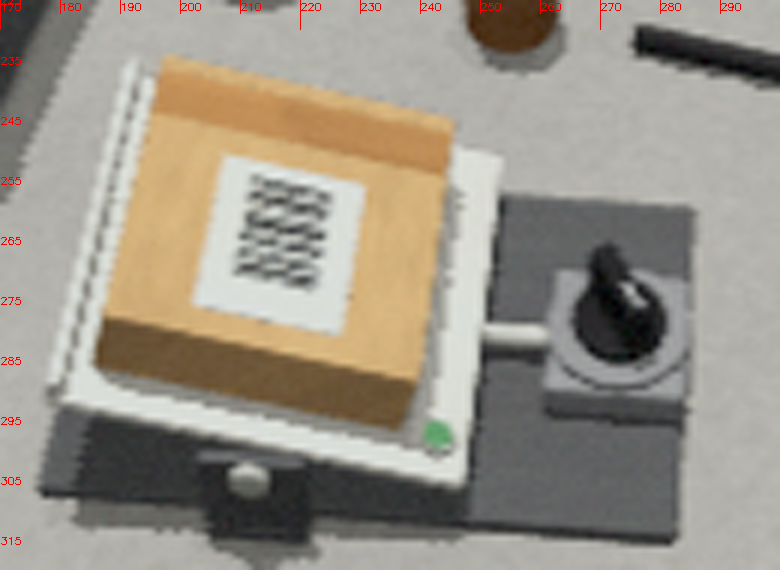

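View pics/c4.png

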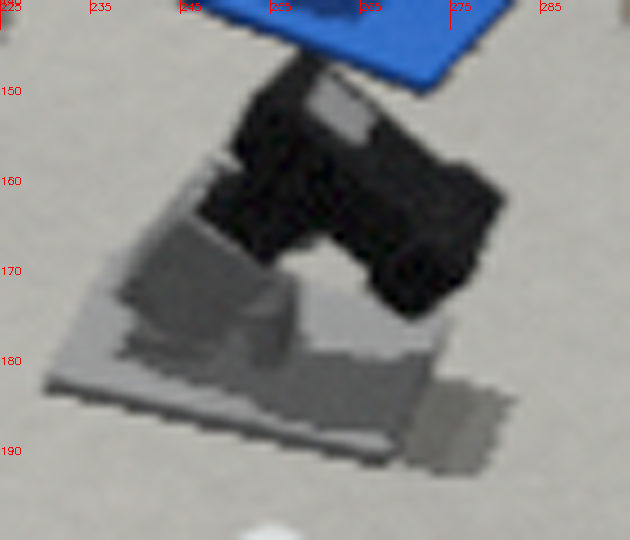

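Run:
```python
from h import *
np.set_printoptions(precision=4,suppress=True)
for z in (0.0,.01):
    a=plane("top",168.5,250,z);b=plane("top",229,238.5,z)
    print("base near",a,b,np.linalg.norm(a-b),"yaw",np.degrees(np.arctan2((a-b)[1],(a-b)[0]))-90)
print("side",plane("side",285,259.7,.01),plane("side",282.8,314,.0))
print("knob disc", *tri("top",(195.5,233.5),"side",(273,277.5)))
print("label", *tri("top",(177,182.5),"side",(215.5,264.5)))
lt=[(161,174),(190,169),(194,191),(165.5,196.5)]
ls=[(206.5,276-1),(207.3+0,251),(230.5,256),(227,280.5)]
# corners: top view order far-left, far-right, near-right, near-left
S=[(202.5,275),(207.5,251),(230.8,255.5),(227,280.5)]
for t,s in zip(lt,S): print(*tri("top",t,"side",s))
# holster base corners top
for uv in [(318.7,154),(345,154),(318,209),(335,209)]: print("hol",plane("top",*uv,.01))
for uv in [(229.7,182),(268,190.5),(275,176),(237.5,168.5)]: print("hol s",plane("side",*uv,.01))
print("patch",*tri("top",(338.5,181),"side",(262.5,152.5)))
```

```text
base near [0.3929 0.3256 0.    ] [0.4247 0.1269 0.    ] 0.20120623277745278 yaw 9.090835377573327
base near [0.3928 0.3235 0.01  ] [0.4244 0.1261 0.01  ] 0.19984430267865394 yaw 9.090835377573327
side [0.4238 0.1287 0.01  ] [0.3914 0.3159 0.    ]
knob disc [0.4415 0.2298 0.0448] 0.0014910846008949295
label [0.5986 0.2751 0.1139] 0.0022438956243475937
[0.6232 0.3227 0.1195] 0.0024952611144007705
[0.6377 0.2343 0.1147] 0.0012194732264911355
[0.5705 0.2245 0.1024] 0.0012897802554464773
[0.5557 0.3127 0.1029] 0.0015042736893621726
hol [ 0.6963 -0.1784  0.01  ]
hol [ 0.6937 -0.266   0.01  ]
hol [ 0.5124 -0.1679  0.01  ]
hol [ 0.5108 -0.2236  0.01  ]
hol s [ 0.6958 -0.178   0.01  ]
hol s [ 0.5479 -0.168   0.01  ]
hol s [ 0.5404 -0.2518  0.01  ]
hol s [ 0.6887 -0.2589  0.01  ]
patch [ 0.5826 -0.2173  0.1411] 0.001865409635996317
```

Run:
```python
from h import *
np.set_printoptions(precision=4,suppress=True)
s=get_state();c=imaging.calibration("wrist")
T=rot(s["tcp_rot"]);print(T.as_matrix())
print(T.inv().apply(np.array(c["position"])-s["position"]));print((T.inv()*rot(c["orientation"])).as_matrix())
```

```text
[[-0.958  -0.2866 -0.0006]
 [-0.2866  0.958   0.0016]
 [ 0.0001  0.0017 -1.    ]]
[ 0.075  -0.0003 -0.1945]
[[ 0.0001 -0.9617 -0.274 ]
 [ 1.      0.0001  0.    ]
 [-0.     -0.274   0.9617]]
```

Request:
arm_command(
  commands=[
    {"x": 40,"y": 40,"z": 25},
    {"x": 40,"y": 40,"z": 25},
    {"x": 40,"y": 40,"z": 25},
    {"x": 40,"y": 40,"z": 25},
    {"x": 40,"y": 45,"z": 20},
    {"x": 30,"y": 50},
    {"x": 20,"y": 60},
    {"y": 60},
  ],
  grip=60,
)

```text
invalid input at $.commands[0]: expected keys x, y, z, rx, ry, rz
```

Request:
arm_command(
  commands=[
    {"x": 40,"y": 40,"z": 25,"rx": 0,"ry": 0,"rz": 0},
    {"x": 40,"y": 40,"z": 25,"rx": 0,"ry": 0,"rz": 0},
    {"x": 40,"y": 40,"z": 25,"rx": 0,"ry": 0,"rz": 0},
    {"x": 40,"y": 40,"z": 20,"rx": 0,"ry": 0,"rz": 0},
    {"x": 40,"y": 40,"z": 15,"rx": 0,"ry": 0,"rz": 0},
    {"x": 30,"y": 50,"z": 0,"rx": 0,"ry": 0,"rz": 0},
    {"x": 20,"y": 58,"z": 0,"rx": 0,"ry": 0,"rz": 0},
    {"x": 10,"y": 60,"z": 0,"rx": 0,"ry": 0,"rz": 0},
  ],
  grip=60,
)

```text
clock: 1.15
position: [0.4398, -0.2287, 0.2989]
tcp_rot: [-0.0, -0.145, 0.989, 0.0]
wrist_force: [0.7, -0.7, -0.1]
finger_gap: 0.0602
```

Request:
arm_command(
  commands=[
    {"x": 10,"y": 60,"z": 0,"rx": 0,"ry": 0,"rz": 0},
    {"x": 10,"y": 60,"z": 0,"rx": 0,"ry": 0,"rz": 0},
    {"x": 10,"y": 60,"z": 0,"rx": 0,"ry": 0,"rz": 0},
    {"x": 10,"y": 60,"z": 0,"rx": 0,"ry": 0,"rz": 0},
    {"x": 10,"y": 60,"z": 0,"rx": 0,"ry": 0,"rz": 0},
    {"x": 10,"y": 60,"z": 0,"rx": 0,"ry": 0,"rz": 0},
    {"x": 0,"y": 60,"z": 0,"rx": 0,"ry": 0,"rz": 0},
    {"x": 0,"y": 60,"z": 0,"rx": 0,"ry": 0,"rz": 0},
  ],
)

```text
clock: 2.15
position: [0.4988, 0.2512, 0.2993]
tcp_rot: [-0.0, -0.145, 0.989, -0.0]
wrist_force: [0.6, 0.2, 0.3]
finger_gap: 0.0603
```

Run:
```python
from h import *
s=get_state();print(s["position"],s["joint_pos"],s["clock"])
cv2.imwrite("pics/w1.png",imaging.camera("wrist"))
```

```text
[0.49881052 0.25118931 0.29929023] [ 7.56687907e-01  2.14061210e-01  3.80614317e-02 -3.99729543e-06
 -1.39523247e+00 -2.03650298e+00] 2.15
```

View pics/w1.png

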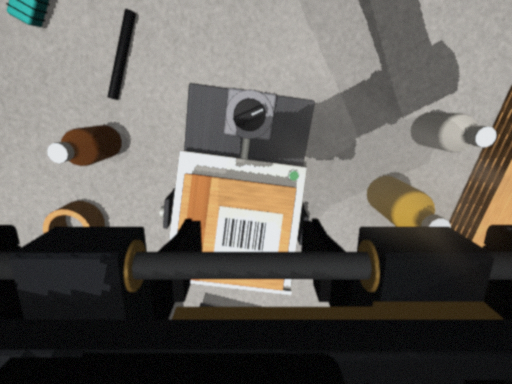

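Run:
```python
from h import *
crop(cv2.imread("pics/w1.png"),215,75,70,70,8,"c5")
```

```text
(no output)
```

View pics/c5.png

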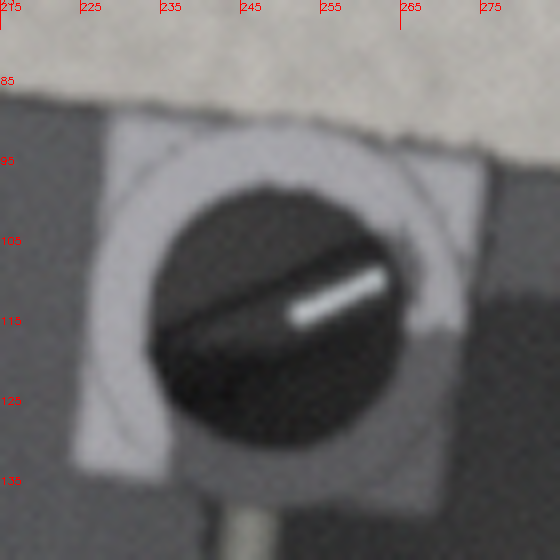

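Run:
```python
from h import *
np.set_printoptions(precision=4,suppress=True)
for z in (.04,.05,.06,.07,.08,.09):
    a=plane("wrist",233.6,114.5,z);b=plane("wrist",265.8,114.5,z)
    p=plane("wrist",251.5,115,z);q=plane("wrist",263,109,z);r=plane("wrist",236,115.5,z);t=plane("wrist",261,105.5,z)
    an=lambda v:np.degrees(np.arctan2(v[1],v[0]))
    bx=plane("wrist",228,90,z);by=plane("wrist",276.5,96,z)
    print(z,np.linalg.norm(a-b),plane("wrist",249.7,114.5,z),an(q-p),an(t-r),np.linalg.norm(by-bx),an(by-bx),(p,q))
print(tri("wrist",(249.7,114.5),"side",(273,277.5)),tri("wrist",(249.7,114.5),"top",(195.5,233.5)))
```

```text
0.04 0.04784686520704935 [0.4414 0.2374 0.04  ] 133.7796959322967 128.0419293445561 0.07119587787072537 100.21209286602532 (array([0.4413, 0.2401, 0.04  ]), array([0.4281, 0.2539, 0.04  ]))
0.05 0.0467892910668502 [0.4411 0.2373 0.05  ] 133.77969593229673 128.0419293445561 0.06962221324297954 100.2120928660253 (array([0.441, 0.24 , 0.05 ]), array([0.4281, 0.2535, 0.05  ]))
0.06 0.04573171692665105 [0.4408 0.2372 0.06  ] 133.77969593229682 128.0419293445561 0.06804854861523366 100.2120928660253 (array([0.4407, 0.2399, 0.06  ]), array([0.4281, 0.253 , 0.06  ]))
0.07 0.044674142786451876 [0.4405 0.2372 0.07  ] 133.77969593229685 128.0419293445561 0.06647488398748783 100.2120928660253 (array([0.4404, 0.2398, 0.07  ]), array([0.4281, 0.2526, 0.07  ]))
0.08 0.04361656864625272 [0.4402 0.2371 0.08  ] 133.77969593229673 128.04192934455614 0.064901219359742 100.21209286602529 (array([0.4401, 0.2396, 0.08  ]), array([0.4281, 0.2522, 0.08  ]))
0.09 0.04255899450605356 [0.4399 0.2371 0.09  ] 133.77969593229676 128.0419293445561 0.06332755473199611 100.21209286602529 (array([0.4398, 0.2395, 0.09  ]), array([0.4281, 0.2518, 0.09  ]))
(array([0.4402, 0.2372, 0.0549]), np.float64(0.001560649935607248)) (array([ 0.4436,  0.2376, -0.0054]), np.float64(0.0015818249080093616))
```

Run:
```python
from h import *
np.set_printoptions(precision=4,suppress=True)
cv2.imwrite("pics/t1.png",imaging.camera("top")); 
print("top disc",plane("top",195.5,233.5,.045),"side",plane("side",273,277.5,.045))
# base plate near corners
for n,l in (("wrist",[(188.5,84),(314,101.5)]),("top",[(229,238.5),(168.5,250)])):
    for uv in l: print(n,plane(n,*uv,.008))
# box top corners
for n,l in (("wrist",[(228,90),(276.5,96),(224,134)]),("top",[(208,244-1),(187.5,245.5)])):
    for uv in l: print(n,plane(n,*uv,.04))
crop(cv2.imread("pics/w1.png"),180,75,140,100,5,"c6")
```

```text
top disc [0.4423 0.2299 0.045 ] side [0.4407 0.2299 0.045 ]
wrist [0.4253 0.1297 0.008 ]
wrist [0.393  0.3246 0.008 ]
top [0.4244 0.1263 0.008 ]
top [0.3928 0.3239 0.008 ]
wrist [0.4167 0.1933 0.04  ]
wrist [0.404  0.2634 0.04  ]
wrist [0.4792 0.2047 0.04  ]
top [0.4111 0.191  0.04  ]
top [0.4051 0.2565 0.04  ]
```

View pics/c6.png

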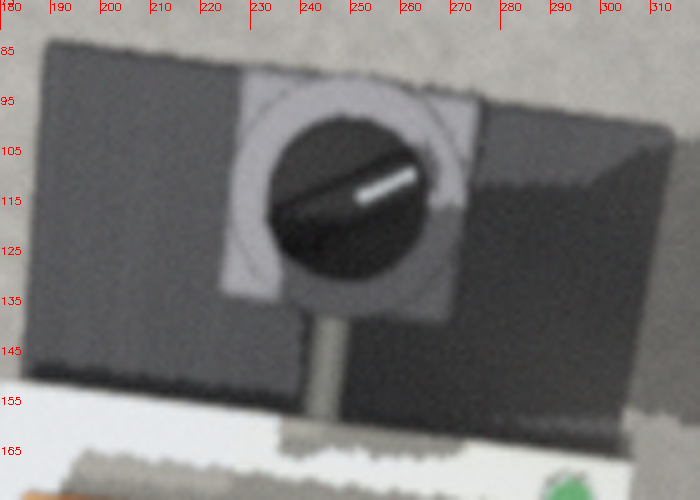

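Request:
arm_command(
  commands=[
    {"x": -9,"y": 3,"z": 0,"rx": 0,"ry": 0,"rz": 10.4},
    {"x": -9,"y": 3,"z": 0,"rx": 0,"ry": 0,"rz": 10.4},
    {"x": -9,"y": 3,"z": 0,"rx": 0,"ry": 0,"rz": 10.4},
    {"x": -9,"y": 3,"z": 0,"rx": 0,"ry": 0,"rz": 10.4},
    {"x": -9,"y": 3,"z": -10,"rx": 0,"ry": 0,"rz": 10.4},
    {"x": -9,"y": 3,"z": -10,"rx": 0,"ry": 0,"rz": 10.4},
    {"x": -9,"y": 3,"z": -10,"rx": 0,"ry": 0,"rz": 10.4},
    {"x": -9,"y": 3,"z": -15,"rx": 0,"ry": 0,"rz": 10.4},
  ],
)

```text
clock: 3.25
position: [0.427, 0.2728, 0.2544]
tcp_rot: [-0.0, 0.767, -0.642, 0.0]
wrist_force: [0.1, 0.2, -0.0]
finger_gap: 0.0602
```

Request:
arm_command(
  commands=[
    {"x": -9,"y": 2,"z": -15,"rx": 0,"ry": 0,"rz": 10.4},
    {"x": -9,"y": 2,"z": -20,"rx": 0,"ry": 0,"rz": 10.4},
    {"x": -9,"y": 1,"z": -20,"rx": 0,"ry": 0,"rz": 10.3},
  ],
)

```text
clock: 3.62
position: [0.3998, 0.2776, 0.1989]
tcp_rot: [0.0, 0.911, -0.413, -0.0]
wrist_force: [0.4, 0.4, 0.4]
finger_gap: 0.06
```

Run:
```python
from h import *
s=get_state();print(s["position"],s["joint_pos"],s["clock"],rot(s["tcp_rot"]).as_matrix()[:,0])
im=imaging.camera("wrist");cv2.imwrite("pics/w2.png",im)
```

```text
[0.39983565 0.27762891 0.19889175] [ 9.41319285e-01  1.40563044e-01 -3.04401546e-01 -1.46625498e-04
 -1.12598191e+00 -2.20992251e-01] 3.625 [ 6.59583066e-01 -7.51631672e-01 -9.62102133e-05]
```

View pics/w2.png

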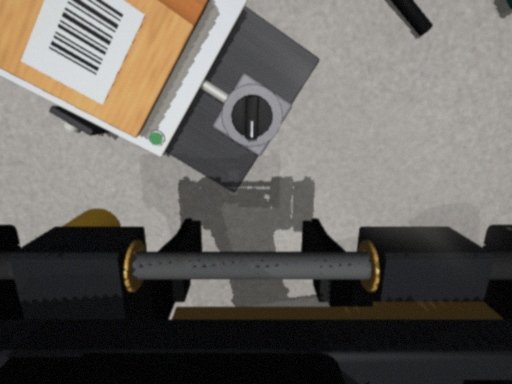

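Run:
```python
from h import *
crop(cv2.imread("pics/w2.png"),205,70,95,90,7,"c7")
```

```text
(no output)
```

View pics/c7.png

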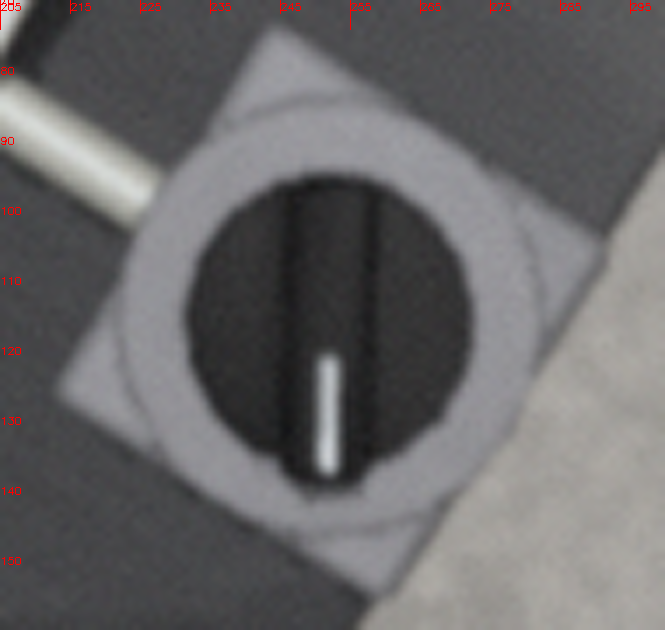

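Run:
```python
from h import *
np.set_printoptions(precision=4,suppress=True)
for z in (.03,.04,.05,.06,.07,.077):
    a=plane("wrist",231.5,115.5,z);b=plane("wrist",272.7,115.5,z)
    print(z,np.linalg.norm(a-b),plane("wrist",252,115.5,z),"bar far end",plane("wrist",252,139,z))
# box corner heights: corners wrist vs. 74mm
w=[(213.5,126),(244.5,74),(291,106),(259,155)]
for z in(.03,.035,.04,.045):
    P=[plane("wrist",*u,z) for u in w]; print(z,[np.linalg.norm(P[i]-P[(i+1)%4]).round(4) for i in range(4)],np.mean(P,0))
```

```text
0.03 0.04882999357142104 [0.4379 0.2277 0.03  ] bar far end [0.4196 0.2484 0.03  ]
0.04 0.04747554773037363 [0.4382 0.2275 0.04  ] bar far end [0.4204 0.2477 0.04  ]
0.05 0.04612110188932611 [0.4385 0.2273 0.05  ] bar far end [0.4212 0.2469 0.05  ]
0.06 0.04476665604827864 [0.4387 0.2271 0.06  ] bar far end [0.4219 0.2461 0.06  ]
0.07 0.04341221020723117 [0.439 0.227 0.07 ] bar far end [0.4227 0.2453 0.07  ]
0.077 0.04246409811849797 [0.4392 0.2268 0.077 ] bar far end [0.4233 0.2448 0.077 ]
0.03 [np.float64(0.0692), np.float64(0.0648), np.float64(0.0689), np.float64(0.0649)] [0.4375 0.2282 0.03  ]
0.035 [np.float64(0.0682), np.float64(0.0639), np.float64(0.0679), np.float64(0.064)] [0.4377 0.2281 0.035 ]
0.04 [np.float64(0.0673), np.float64(0.063), np.float64(0.067), np.float64(0.0631)] [0.4378 0.228  0.04  ]
0.045 [np.float64(0.0663), np.float64(0.0621), np.float64(0.066), np.float64(0.0622)] [0.438  0.2279 0.045 ]
```

Request:
arm_command(
  commands=[
    {"x": 14,"y": -16,"z": -20,"rx": 0,"ry": 0,"rz": 0},
    {"x": 14,"y": -16,"z": -20,"rx": 0,"ry": 0,"rz": 0},
    {"x": 14,"y": -15,"z": -20,"rx": 0,"ry": 0,"rz": 0},
    {"x": 0,"y": 0,"z": -25,"rx": 0,"ry": 0,"rz": 0},
    {"x": 0,"y": 0,"z": -20,"rx": 0,"ry": 0,"rz": 0},
    {"x": 0,"y": 0,"z": -20,"rx": 0,"ry": 0,"rz": 0},
    {"x": 0,"y": 0,"z": -15,"rx": 0,"ry": 0,"rz": 0},
    {"x": 0,"y": 0,"z": -5,"rx": 0,"ry": 0,"rz": 0},
  ],
)

```text
clock: 4.68
position: [0.4421, 0.2306, 0.054]
tcp_rot: [0.001, 0.909, -0.416, -0.0]
wrist_force: [0.0, 0.2, 0.5]
finger_gap: 0.06
```

Run:
```python
from h import *
s=get_state();print(s["position"],s["clock"],s["wrist_force"])
crop(imaging.camera("side"),200,200,110,110,6,"s2");im=imaging.camera("wrist");cv2.imwrite("pics/w3.png",im)
```

```text
[0.44210756 0.23055486 0.0540148 ] 4.675 [0.00385976 0.16247483 0.49019394]
```

View pics/s2.png

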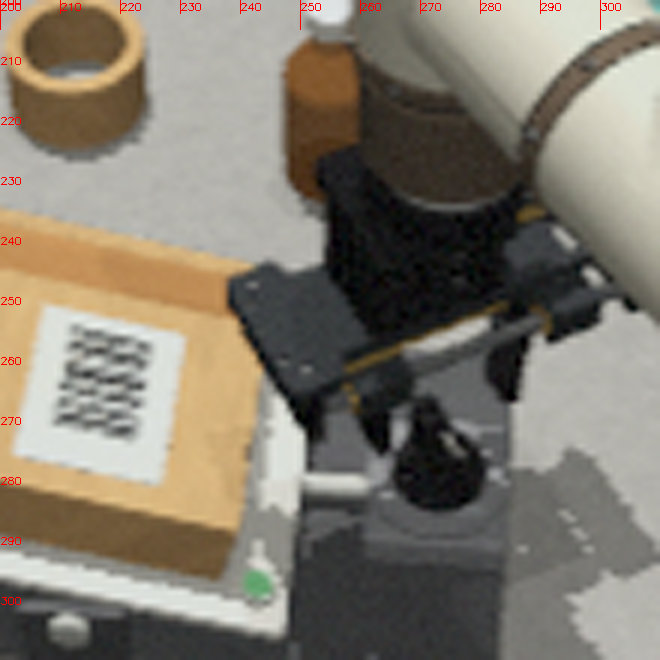

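View pics/w3.png

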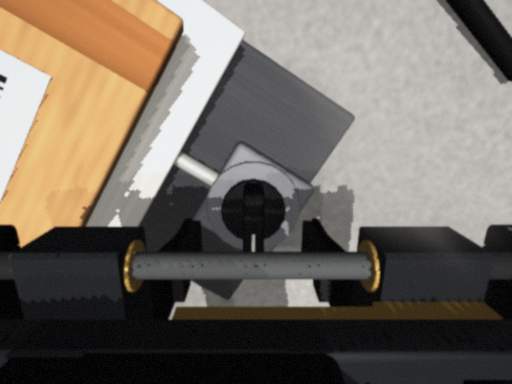

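Run:
```python
from h import *
P=[.4421,.2306,.054]
for n in("side","wrist"):print(n,proj(n,P),proj(n,[.4421,.2306,.043]))
print(tri("side",(273,278.5),"wrist",(253,209)))
print(plane("wrist",253,209,.043),plane("side",273,278.5,.043))
```

```text
side (np.float64(272.5778789024147), np.float64(275.76347327579526)) (np.float64(272.48528419419483), np.float64(277.9955965326412))
wrist (np.float64(251.68838549166844), np.float64(215.6688094724101)) (np.float64(251.67177985712777), np.float64(210.32364339836883))
(array([0.44095894, 0.22990407, 0.03985164]), np.float64(0.0006820467039218943))
[0.44203773 0.2291726  0.043     ] [0.44022494 0.23200491 0.043     ]
```

Request:
arm_command(
  commands=[
    {"x": 0,"y": 0,"z": 0,"rx": 0,"ry": 0,"rz": 0},
    {"x": 0,"y": 0,"z": 0,"rx": 0,"ry": 0,"rz": 0},
    {"x": 0,"y": 0,"z": 0,"rx": 0,"ry": 0,"rz": 0},
    {"x": 0,"y": 0,"z": 0,"rx": 0,"ry": 0,"rz": 0},
    {"x": 0,"y": 0,"z": 0,"rx": 0,"ry": 0,"rz": 0},
  ],
  grip=0,
  grip_force=30,
)

```text
clock: 5.4
position: [0.4422, 0.2313, 0.0546]
tcp_rot: [-0.0, 0.91, -0.415, 0.0]
wrist_force: [0.2, 0.3, -0.1]
finger_gap: 0.0179
```

Request:
arm_command(
  commands=[
    {"x": 0,"y": 0,"z": 0,"rx": 0,"ry": 0,"rz": 0},
    {"x": 0,"y": 0,"z": 0,"rx": 0,"ry": 0,"rz": 0},
  ],
)

```text
clock: 5.65
position: [0.4422, 0.2313, 0.0545]
tcp_rot: [0.0, 0.91, -0.415, -0.0]
wrist_force: [-0.8, -0.3, 0.7]
finger_gap: 0.0023
```

Run:
```python
from h import *
s=get_state();print(s["finger_gap"])
crop(imaging.camera("side"),200,200,110,110,6,"s3");im=imaging.camera("wrist");cv2.imwrite("pics/w4.png",im)
```

```text
0.0023476848729166496
```

View pics/s3.png

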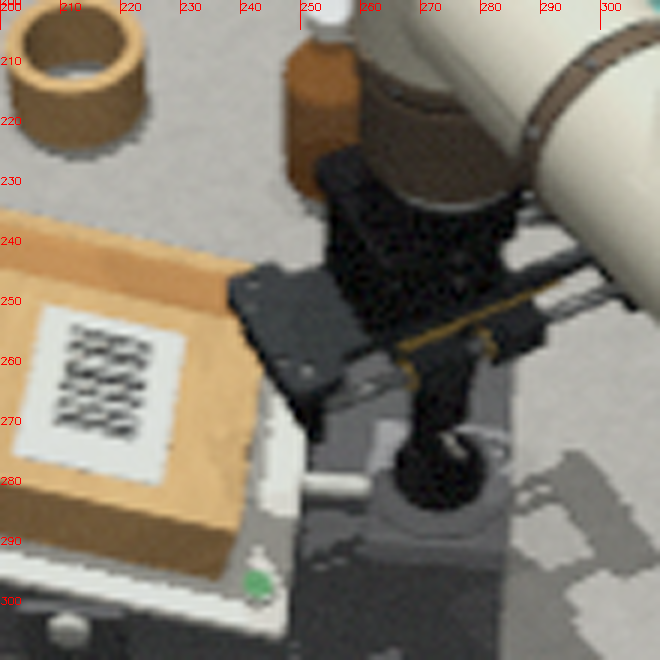

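View pics/w4.png

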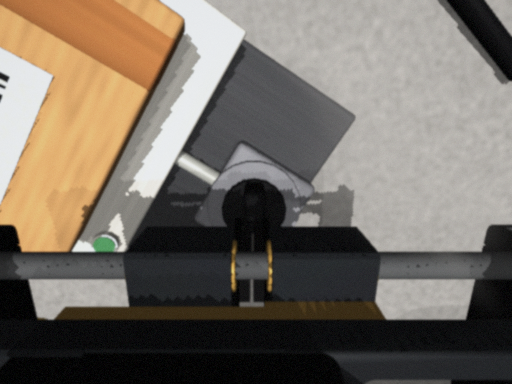

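Run:
```python
from h import *
np.set_printoptions(precision=4,suppress=True)
s=get_state();c=imaging.calibration("wrist")
T=rot(s["tcp_rot"]);
Toff=T.inv().apply(np.array(c["position"])-s["position"]);Ro=T.inv()*rot(c["orientation"])
def wc(p,q):
    d=dict(c);d["position"]=np.array(p)+rot(q).apply(Toff);o=(rot(q)*Ro).as_quat();d["orientation"]=[o[3],o[0],o[1],o[2]];return d
c2=wc([.39984,.27763,.19889],[0,.911,-.413,0]);c1=wc([.49881,.25119,.29929],[0,-.145,.989,0])
print("stripe w2/side",tri("wrist",(252,129.5),"side",(275.7,274.7),c2))
print("stripe w1/w2",tri("wrist",(257,112),"wrist",(252,129.5),c1,c2))
print("stripe w1/side",tri("wrist",(257,112),"side",(275.7,274.7),c1))
print("disc w1/w2",tri("wrist",(249.7,114.5),"wrist",(252,115.5),c1,c2))
print("stripe z planes side",[plane("side",275.7,274.7,z) for z in(.03,.05,.07)])
print(proj("wrist",[.4421,.2306,.05]), s["position"])
w3=cv2.imread("pics/w3.png");crop(w3,205,170,100,90,7,"c8")
```

```text
stripe w2/side (array([0.4318, 0.2393, 0.074 ]), np.float64(0.0009023612388126909))
stripe w1/w2 (array([0.4331, 0.2391, 0.0856]), np.float64(0.0007340142471401874))
stripe w1/side (array([0.4324, 0.2395, 0.0743]), np.float64(0.002037720107610652))
disc w1/w2 (array([0.4408, 0.2305, 0.0195]), np.float64(0.001419251568901238))
stripe z planes side [array([0.4372, 0.2071, 0.03  ]), array([0.4345, 0.2217, 0.05  ]), array([0.4319, 0.2363, 0.07  ])]
(np.float64(251.82914478315698), np.float64(213.2359628263882)) [0.4422 0.2312 0.0545]
```

View pics/c8.png

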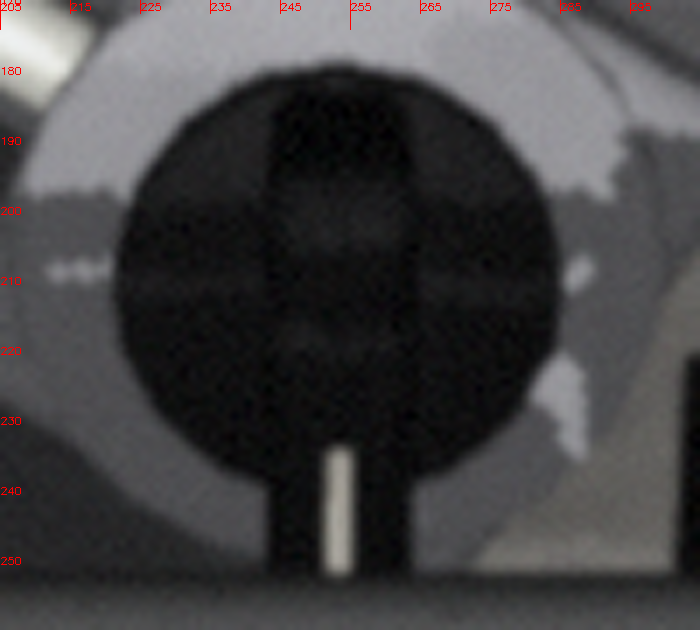

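Run:
```python
from h import *
w=cv2.imread("pics/w4.png");w=cv2.convertScaleAbs(w,alpha=3,beta=0);crop(w,205,160,100,115,5,"c9")
w=cv2.imread("pics/s3.png");cv2.imwrite("pics/c10.png",cv2.convertScaleAbs(w[200:560,250:600],alpha=2.2))
```

```text
(no output)
```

View pics/c9.png

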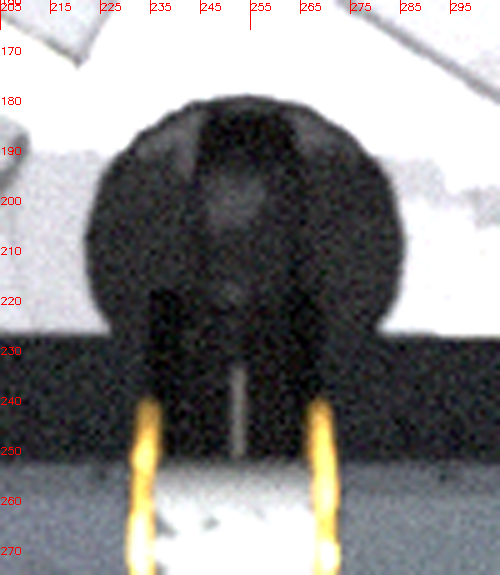

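View pics/c10.png

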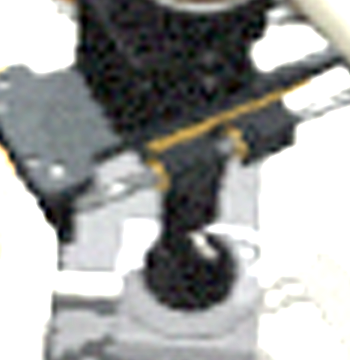

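Run:
```python
from h import *
np.set_printoptions(precision=4,suppress=True)
T=rot(get_state()["tcp_rot"])
for gy in(.03,.037,.045):
  for sg in(1,-1):
    for z in (0,-.019,-.05):
      print(gy*sg,z,np.array(proj("side",np.array([.4421,.2306,.054])+T.apply([0,gy*sg,z]))),np.array(proj("wrist",np.array([.4421,.2306,.054])+T.apply([0.0095,gy*sg,z]))))
print([proj("wrist",np.array([.4421,.2306,.054])+T.apply([x,y,z])) for x,y,z in [(.0095,.001,0),(.0095,.001,-.015),(-.0095,0.001,0),(0.0095,.01,0)]])
a=cv2.imread("pics/s2.png");cv2.imwrite("pics/c11.png",cv2.convertScaleAbs(cv2.resize(a[300:540,300:560],None,fx=3,fy=3),alpha=2.2))
w=cv2.convertScaleAbs(cv2.imread("pics/w3.png"),alpha=3);crop(w,160,165,190,115,4,"c12")
```

```text
0.03 0 [281.5036 272.0244] [294.9947 202.4364]
0.03 -0.019 [281.7515 268.101 ] [299.24   211.9389]
0.03 -0.05 [282.1666 261.5323] [308.2853 232.1858]
-0.03 0 [263.5236 279.5564] [208.701  202.4076]
-0.03 -0.019 [263.5969 275.6505] [204.5153 211.9048]
-0.03 -0.05 [263.7198 269.1088] [195.5975 232.139 ]
0.037 0 [283.568  271.1596] [305.065  202.4397]
0.037 -0.019 [283.8357 267.2343] [310.2944 211.9428]
0.037 -0.05 [284.2838 260.6628] [321.4368 232.1913]
-0.037 0 [261.3921 280.4493] [198.6361 202.4043]
-0.037 -0.019 [261.4444 276.5456] [193.4674 211.9009]
-0.037 -0.05 [261.5321 270.0073] [182.4552 232.1335]
0.045 0 [285.919  270.1747] [316.5746 202.4436]
0.045 -0.019 [286.2091 266.2473] [322.9289 211.9474]
0.045 -0.05 [286.6946 259.6726] [336.4683 232.1975]
-0.045 0 [258.9473 281.4735] [187.134  202.4005]
-0.045 -0.019 [258.9754 277.5724] [180.8419 211.8963]
-0.045 -0.05 [259.0225 271.038 ] [167.4366 232.1273]
[(np.float64(253.28094344601635), np.float64(202.42248634774714)), (np.float64(253.41185997530627), np.float64(209.77127759974059)), (np.float64(253.2301185087952), np.float64(227.73356587069514)), (np.float64(266.2255637614068), np.float64(202.42679660040125))]
```

View pics/c11.png

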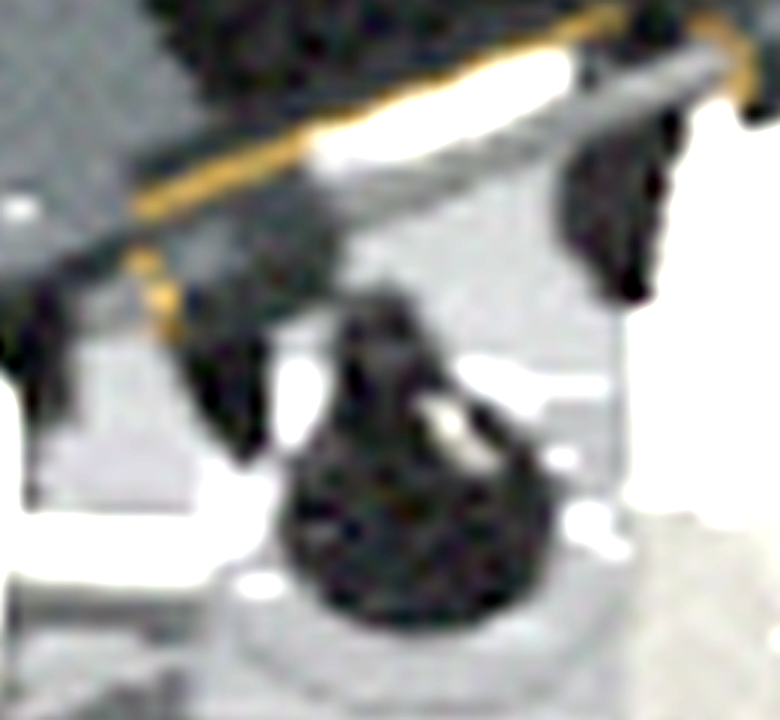

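View pics/c12.png

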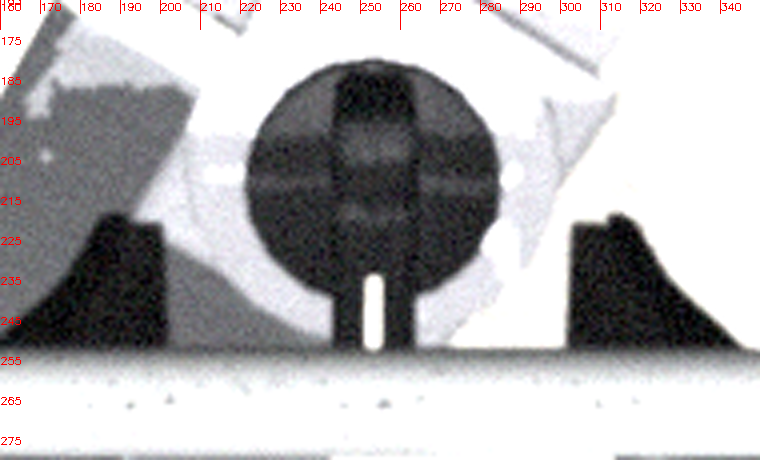

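Request:
arm_command(
  commands=[
    {"x": 0,"y": 0,"z": 0,"rx": 0,"ry": 0,"rz": 0},
    {"x": 0,"y": 0,"z": 0,"rx": 0,"ry": 0,"rz": 0},
    {"x": 0,"y": 0,"z": 0,"rx": 0,"ry": 0,"rz": 0},
    {"x": 0,"y": 0,"z": 0,"rx": 0,"ry": 0,"rz": 0},
    {"x": 0,"y": 0,"z": -4,"rx": 0,"ry": 0,"rz": 0},
    {"x": 0,"y": 0,"z": -4,"rx": 0,"ry": 0,"rz": 0},
  ],
  grip=50,
)

```text
clock: 6.5
position: [0.4421, 0.2312, 0.0462]
tcp_rot: [0.0, 0.91, -0.415, -0.0]
wrist_force: [0.4, -0.6, -0.0]
finger_gap: 0.0481
```

Request:
arm_command(
  commands=[
    {"x": 0,"y": 0,"z": -3,"rx": 0,"ry": 0,"rz": 0},
    {"x": 0,"y": 0,"z": -3,"rx": 0,"ry": 0,"rz": 0},
  ],
)

```text
clock: 6.75
position: [0.4422, 0.2312, 0.0402]
tcp_rot: [0.0, 0.91, -0.415, -0.0]
wrist_force: [-0.3, -0.4, 0.2]
finger_gap: 0.0497
```

Run:
```python
from h import *
s=get_state();print(s["position"],s["wrist_force"],s["finger_gap"])
a=cv2.convertScaleAbs(imaging.camera("side"),alpha=2);crop(a,245,235,60,60,12,"s4");w=cv2.convertScaleAbs(imaging.camera("wrist"),alpha=3);crop(w,160,165,190,115,4,"w5")
```

```text
[0.44218619 0.23123269 0.04022652] [-0.31324317 -0.4225694   0.19892688] 0.04965107974801844
```

View pics/s4.png

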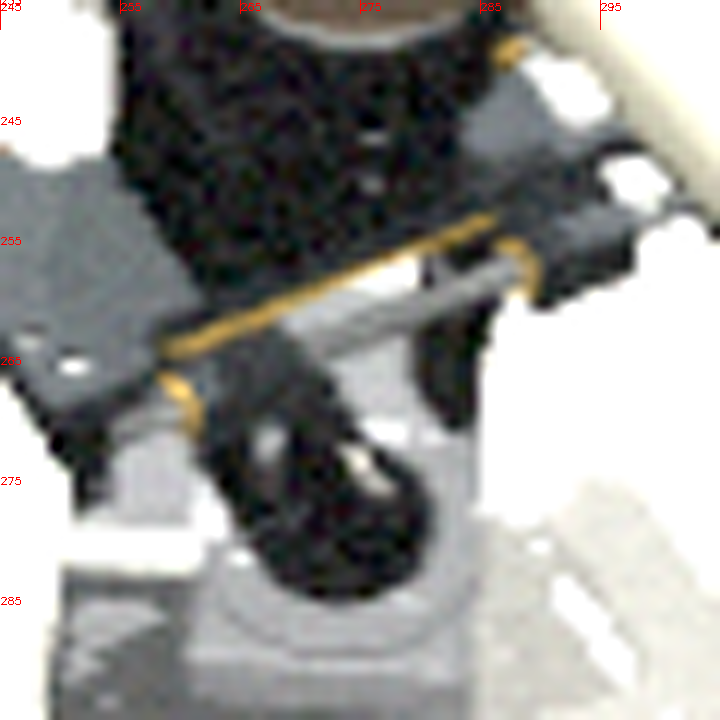

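View pics/w5.png

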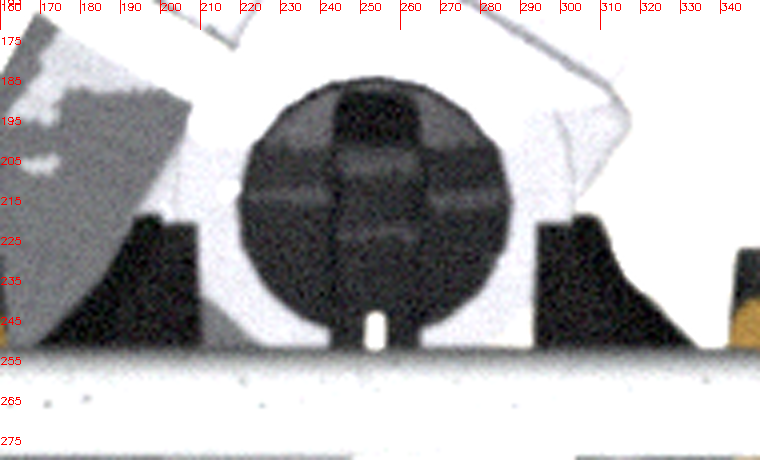

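Request:
arm_command(
  commands=[
    {"x": 0,"y": 0,"z": -3,"rx": 0,"ry": 0,"rz": 0},
    {"x": 0,"y": 0,"z": -3,"rx": 0,"ry": 0,"rz": 0},
    {"x": 0,"y": 0,"z": 0,"rx": 0,"ry": 0,"rz": 0},
  ],
)

```text
clock: 7.22
position: [0.442, 0.2311, 0.0343]
tcp_rot: [0.0, 0.91, -0.415, -0.0]
wrist_force: [-0.7, 0.1, 0.4]
finger_gap: 0.05
```

Request:
arm_command(
  commands=[
    {"x": 0,"y": 0,"z": -3,"rx": 0,"ry": 0,"rz": 0},
    {"x": 0,"y": 0,"z": -3,"rx": 0,"ry": 0,"rz": 0},
    {"x": 0,"y": 0,"z": 0,"rx": 0,"ry": 0,"rz": 0},
  ],
)

```text
clock: 7.6
position: [0.442, 0.2311, 0.0282]
tcp_rot: [0.0, 0.91, -0.415, -0.0]
wrist_force: [-0.7, -0.1, 0.3]
finger_gap: 0.0498
```

Run:
```python
from h import *
s=get_state();print(s["position"],s["wrist_force"],s["finger_gap"])
a=cv2.convertScaleAbs(imaging.camera("side"),alpha=2);crop(a,235,235,70,60,11,"s5")
```

```text
[0.44202501 0.23109258 0.02824125] [-0.6681234  -0.07932159  0.29267248] 0.04981609343015372
```

View pics/s5.png

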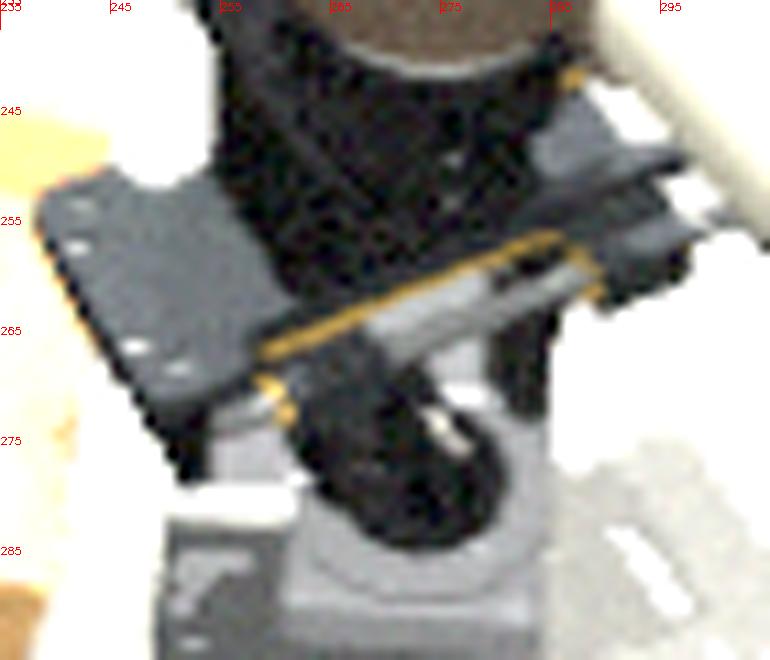

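Request:
arm_command(
  commands=[
    {"x": 0,"y": 0,"z": 0,"rx": 0,"ry": 0,"rz": 0},
    {"x": 0,"y": 0,"z": 0,"rx": 0,"ry": 0,"rz": 0},
    {"x": 0,"y": 0,"z": 0,"rx": 0,"ry": 0,"rz": 0},
    {"x": 0,"y": 0,"z": 0,"rx": 0,"ry": 0,"rz": 0},
    {"x": 0,"y": 0,"z": 0,"rx": 0,"ry": 0,"rz": 0},
    {"x": 0,"y": 0,"z": 0,"rx": 0,"ry": 0,"rz": 0},
  ],
  grip=0,
  grip_force=30,
)

```text
clock: 8.4
position: [0.4411, 0.2302, 0.0284]
tcp_rot: [0.001, 0.91, -0.415, -0.001]
wrist_force: [-3.6, -3.1, 4.6]
finger_gap: 0.0137
```

Request:
arm_command(
  commands=[
    {"x": -1,"y": -1,"z": 0,"rx": 0,"ry": 0,"rz": -4},
    {"x": 0,"y": 0,"z": 0,"rx": 0,"ry": 0,"rz": -8},
    {"x": 0,"y": 0,"z": 0,"rx": 0,"ry": 0,"rz": -8},
    {"x": 0,"y": 0,"z": 0,"rx": 0,"ry": 0,"rz": -8},
  ],
)

```text
clock: 8.9
position: [0.441, 0.2302, 0.0284]
tcp_rot: [0.0, 0.781, -0.624, -0.0]
wrist_force: [-1.6, -0.7, 0.7]
finger_gap: 0.0136
```

Request:
arm_command(
  commands=[
    {"x": 0,"y": 0,"z": 0,"rx": 0,"ry": 0,"rz": -8},
    {"x": 0,"y": 0,"z": 0,"rx": 0,"ry": 0,"rz": -8},
    {"x": 0,"y": 0,"z": 0,"rx": 0,"ry": 0,"rz": -8},
    {"x": 0,"y": 0,"z": 0,"rx": 0,"ry": 0,"rz": -8},
  ],
)

```text
clock: 9.4
position: [0.441, 0.2302, 0.0284]
tcp_rot: [-0.0, -0.579, 0.815, 0.0]
wrist_force: [-2.0, 0.1, 1.2]
finger_gap: 0.014
```

Run:
```python
from h import *
s=get_state();print(s["position"],s["wrist_force"],s["finger_gap"],s["joint_pos"],np.degrees(rot(s["tcp_rot"]).as_euler("ZYX")))
crop(imaging.camera("side"),170,215,130,105,6,"s6")
cv2.imwrite("pics/t6.png",imaging.camera("top"))
```

```text
[0.44100871 0.2302259  0.02842195] [-2.02673179  0.0521812   1.20977767] 0.013973624500007198 [ 8.08049599e-01  3.58797099e-01 -5.08374608e-01 -1.91344442e-04
 -7.03924817e-01 -1.14428943e+00] [-1.09273480e+02 -1.27253241e-02  1.79986427e+02]
```

View pics/s6.png

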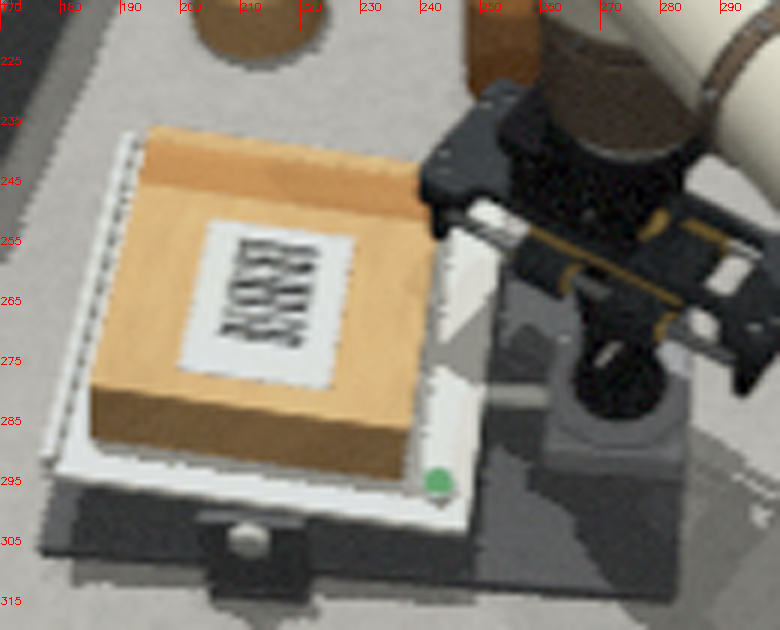

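```bash
cat > tilt.py <<'E'
from h import *
yaw=np.radians(9.0);X=np.array([np.cos(yaw),np.sin(yaw),0]);Y=np.array([-X[1],X[0],0])
knob=np.array([.4415,.230,0]);O=knob+.165*X
def edge(img,show=False):
    # lower boundary of white plate along columns 185..243
    hsv=cv2.cvtColor(img,cv2.COLOR_BGR2HSV)
    us,vs=[],[]
    for u in range(184,244):
        col=img[280:320,u].astype(float).min(axis=1)
        g=np.diff(cv2.GaussianBlur(col.reshape(-1,1),(1,3),0).ravel())
        i=np.argmin(g)
        if 0<i<len(g)-1:
            a,b,c=g[i-1],g[i],g[i+1];d=.5*(a-c)/(a-2*b+c)
            us.append(u);vs.append(280.5+i+d)
    us=np.array(us);vs=np.array(vs)
    for _ in range(4):
        p=np.polyfit(us,vs,1);r=vs-np.polyval(p,us);k=abs(r)<max(.3,2*r.std());us,vs=us[k],vs[k]
    P=[]
    for u in(185,243):
        o,d=ray("side",u,np.polyval(p,u));n=Y;s=((O+.1*Y-o)@n)/(d@n);P.append(o+s*d)
    v=P[1]-P[0]
    return np.arctan2(v[2],-(v@X)),len(us),r.std(),P
E
python3 - <<'E'
from tilt import *
for im in (cv2.imread("pics/side0.png"),imaging.camera("side")):
    print(edge(im))
E
```

```text
(np.float64(-0.23603896659461282), 58, np.float64(0.13675034901333036), [array([0.66149088, 0.36608964, 0.08124811]), array([0.50229628, 0.3408757 , 0.04248094])])
(np.float64(-0.11081357592402728), 58, np.float64(0.13561339811677067), [array([0.6625101 , 0.36625107, 0.07173707]), array([0.50207752, 0.34084105, 0.05366332])])
```

Run:
```python
from tilt import *
img=imaging.camera("side")
a=cv2.convertScaleAbs(img,alpha=1.6);crop(a,170,285,125,40,6,"s7")
us,vs=[],[]
for u in list(range(253,281)):
    col=img[300:325,u].astype(float).mean(axis=1);g=np.diff(col);i=np.argmax(g);a,b,c=g[i-1],g[i],g[i+1]
    us.append(u);vs.append(300.5+i+.5*(a-c)/(a-2*b+c))
for u in list(range(179,184)):
    col=img[297:325,u].astype(float).mean(axis=1);g=np.diff(col);i=np.argmax(g[6:])+6;print(u,297.5+i)
us=np.array(us);vs=np.array(vs)
p=np.polyfit(us,vs,1);print(p,(vs-np.polyval(p,us)).round(1))
```

```text
Traceback (most recent call last):
IndexError: index 24 is out of bounds for axis 0 with size 24
```

View pics/s7.png

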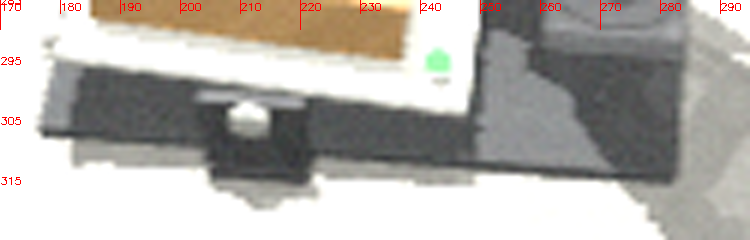

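Run:
```python
from tilt import *
for a,b in (((177,307.5),(282,315.5)),((177,307),(282,315.8)),((220,311.3),(275,315.1))):
    A=plane("side",*a,0);B=plane("side",*b,0);d=A-B;print(A,B,np.linalg.norm(d),np.degrees(np.arctan2(d[1],d[0])))
t=cv2.imread("pics/t1.png");t0=cv2.imread("pics/top0.png")
crop(cv2.convertScaleAbs(t0,alpha=1.5),140,140,100,115,5,"c13")
```

```text
[0.69411051 0.36938252 0.        ] [0.39257696 0.32130569 0.        ] 0.3053422123515993 9.059048519291903
[0.69471861 0.36780014 0.        ] [0.39237483 0.32226678 0.        ] 0.30575323870719134 8.564455212032465
[0.56916793 0.35120841 0.        ] [0.41234459 0.32489944 0.        ] 0.15901484555745407 9.523362217262964
```

View pics/c13.png

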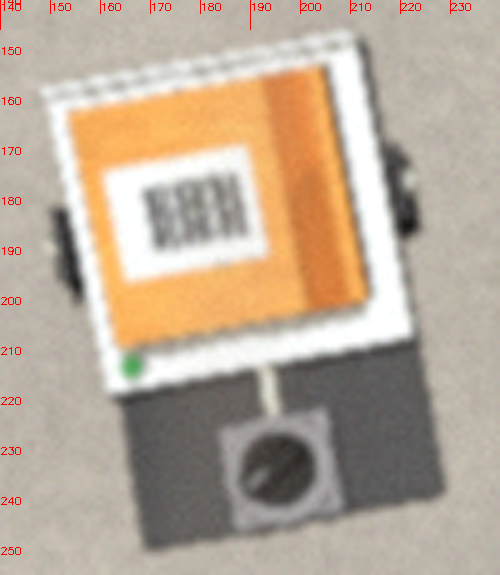

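Request:
arm_command(
  commands=[
    {"x": 0,"y": 0,"z": 0,"rx": 0,"ry": 0,"rz": -8},
    {"x": 0,"y": 0,"z": 0,"rx": 0,"ry": 0,"rz": -8},
    {"x": 0,"y": 0,"z": 0,"rx": 0,"ry": 0,"rz": -8},
    {"x": 0,"y": 0,"z": 0,"rx": 0,"ry": 0,"rz": -8},
  ],
)

```text
clock: 10.1
position: [0.441, 0.2303, 0.0284]
tcp_rot: [-0.0, -0.333, 0.943, 0.0]
wrist_force: [-2.7, -0.3, 0.0]
finger_gap: 0.0136
```

Request:
arm_command(
  commands=[
    {"x": 0,"y": 0,"z": 0,"rx": 0,"ry": 0,"rz": -8},
    {"x": 0,"y": 0,"z": 0,"rx": 0,"ry": 0,"rz": -8},
    {"x": 0,"y": 0,"z": 0,"rx": 0,"ry": 0,"rz": -5},
    {"x": 0,"y": 0,"z": 0,"rx": 0,"ry": 0,"rz": 0},
  ],
)

```text
clock: 10.6
position: [0.441, 0.2303, 0.0284]
tcp_rot: [-0.0, -0.157, 0.988, 0.0]
wrist_force: [-2.4, -0.2, 0.2]
finger_gap: 0.0135
```

Run:
```python
from tilt import *
s=get_state();print(s["position"],s["wrist_force"],s["clock"],np.degrees(rot(s["tcp_rot"]).as_euler("ZYX")))
im=imaging.camera("side");cv2.imwrite("pics/s8.png",im);print(edge(im))
t=imaging.camera("top");cv2.imwrite("pics/t8.png",t)
```

```text
[0.44099419 0.23029478 0.02841918] [-2.36841999 -0.16471917  0.16608945] 10.6 [-1.61917447e+02 -1.77612701e-02  1.79990371e+02]
(np.float64(-0.0007688843837140252), 56, np.float64(0.13354738995038873), [array([0.66339794, 0.36639169, 0.06345205]), array([0.50188849, 0.34081111, 0.06332632])])
```

View pics/s8.png

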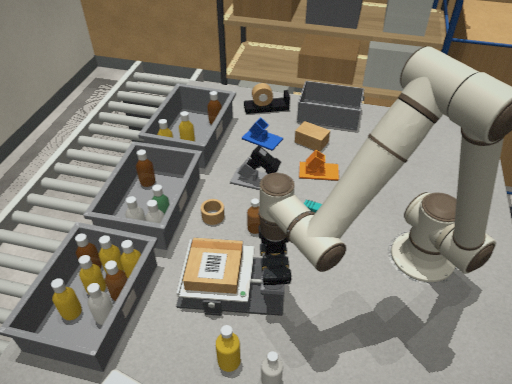

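Request:
arm_command(
  commands=[
    {"x": 0,"y": 0,"z": 0,"rx": 0,"ry": 0,"rz": 0},
    {"x": 0,"y": 0,"z": 0,"rx": 0,"ry": 0,"rz": 0},
    {"x": 0,"y": 0,"z": 0,"rx": 0,"ry": 0,"rz": 0},
    {"x": 0,"y": 0,"z": 10,"rx": 0,"ry": 0,"rz": 0},
    {"x": 0,"y": 0,"z": 25,"rx": 0,"ry": 0,"rz": 0},
    {"x": 0,"y": 0,"z": 40,"rx": 0,"ry": 0,"rz": 0},
    {"x": 0,"y": 0,"z": 60,"rx": 0,"ry": 0,"rz": 0},
    {"x": 0,"y": -10,"z": 60,"rx": 0,"ry": 0,"rz": 0},
  ],
  grip=70,
)

```text
clock: 11.7
position: [0.4412, 0.2202, 0.2262]
tcp_rot: [0.001, -0.157, 0.988, 0.0]
wrist_force: [0.9, 0.9, -0.4]
finger_gap: 0.0693
```

Request:
arm_command(
  commands=[
    {"x": 0,"y": -40,"z": 45,"rx": 0,"ry": 0,"rz": -4},
    {"x": 5,"y": -60,"z": 0,"rx": 0,"ry": 0,"rz": -4},
    {"x": 5,"y": -60,"z": 0,"rx": 0,"ry": 0,"rz": -4},
    {"x": 5,"y": -60,"z": 0,"rx": 0,"ry": 0,"rz": -4},
    {"x": 5,"y": -60,"z": 0,"rx": 0,"ry": 0,"rz": -4},
    {"x": 10,"y": -60,"z": 0,"rx": 0,"ry": 0,"rz": -1.7},
    {"x": 25,"y": -60,"z": 0,"rx": 0,"ry": 0,"rz": 0},
    {"x": 45,"y": -40,"z": 0,"rx": 0,"ry": 0,"rz": 0},
  ],
)

```text
clock: 12.7
position: [0.54, -0.2202, 0.2704]
tcp_rot: [0.001, 0.034, 0.999, -0.0]
wrist_force: [1.2, 1.0, 0.6]
finger_gap: 0.0699
```

Run:
```python
from tilt import *
s=get_state();print(s["position"],s["joint_pos"],s["clock"],np.degrees(rot(s["tcp_rot"]).as_euler("ZYX")))
im=imaging.camera("side");cv2.imwrite("pics/s9.png",im);print(edge(im))
t=imaging.camera("top");cv2.imwrite("pics/t9.png",t)
cv2.imwrite("pics/w9.png",imaging.camera("wrist"))
crop(im,170,225,120,95,6,"s9c");crop(t,145,140,90,110,5,"t9c")
```

```text
[ 0.5400267  -0.22019177  0.27044346] [-1.09374262e-01  2.67170212e-01  3.85000445e-02  3.89554089e-04
 -1.33957602e+00 -1.52864207e+00] 12.7 [ 1.76153700e+02  1.45065490e-01 -1.79972123e+02]
(np.float64(-0.0007674185300084397), 56, np.float64(0.13744410168741752), [array([0.66340229, 0.36639238, 0.0634115 ]), array([0.50188928, 0.34081123, 0.06328601])])
```

View pics/s9.png

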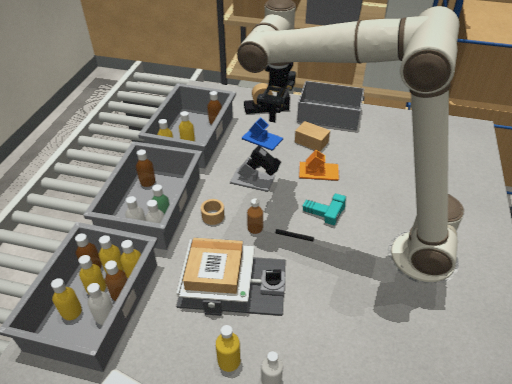

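View pics/w9.png

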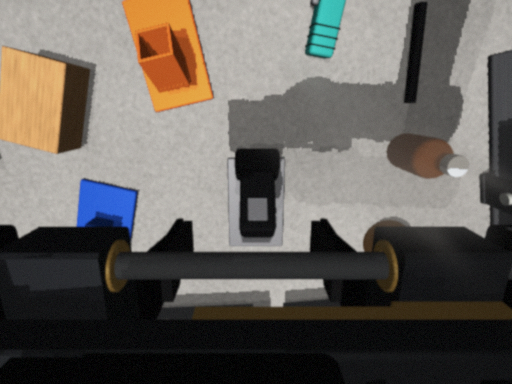

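View pics/s9c.png

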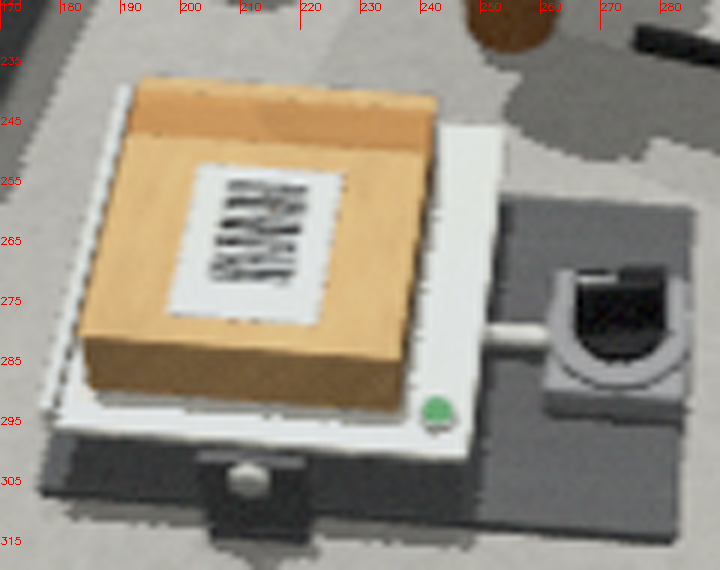

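View pics/t9c.png

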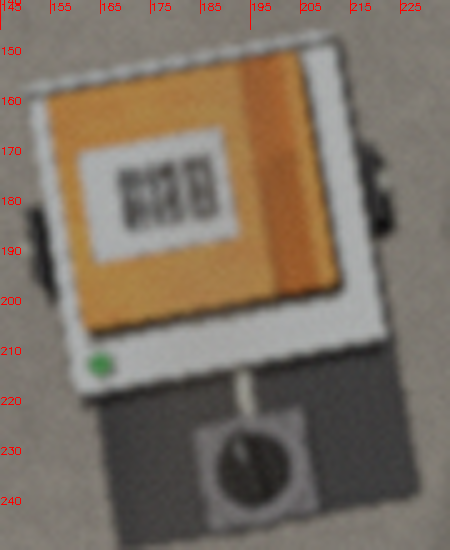

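Run:
```python
from h import *
np.set_printoptions(precision=4,suppress=True)
lt=[(160.6,170.4),(189.4,165.6),(193,187),(164.4,192.6)]
S=[(197.8,277.2),(203,252.2),(227.5,253.8),(223,279.2)]
P=[]
for t,s in zip(lt,S):
    x,e=tri("top",t,"side",s);P.append(x);print(x,e)
print("label",np.mean(P,0),"top@.11",plane("top",176.9,178.9,.11),"side@.11",plane("side",212.7,265.4,.11))
im=cv2.imread("pics/s9.png");crop(cv2.convertScaleAbs(im,alpha=2.5),235,40,70,90,8,"c14")
w=cv2.imread("pics/w9.png");crop(cv2.convertScaleAbs(w,alpha=2.2),140,130,230,130,3,"c15")
T=rot(get_state()["tcp_rot"]);p=get_state()["position"]
for y in(.035,-.035):
  for z in(0,-.019,-.03):
    print(y,z,proj("side",p+T.apply([0,y,z])),proj("wrist",p+T.apply([0.0095,y,z])),proj("top",p+T.apply([0,y,z])))
```

```text
[0.6365 0.3262 0.1096] 0.002223731295161459
[0.6503 0.2372 0.1086] 0.000156774614315907
[0.5809 0.2262 0.1095] 0.0035927795190275206
[0.5668 0.3148 0.1083] 0.0023280783303783474
label [0.6086 0.2761 0.109 ] top@.11 [0.6094 0.2759 0.11  ] side@.11 [0.6076 0.2773 0.11  ]
0.035 0 (np.float64(271.8861092876513), np.float64(130.26001471302112)) (np.float64(302.0720033101447), np.float64(202.77595225916465)) (np.float64(334.7607239753338), np.float64(188.81794389465702))
0.035 -0.019 (np.float64(272.00910474530053), np.float64(125.4557513359476)) (np.float64(307.053106724221), np.float64(212.36300918796113)) (np.float64(335.8709934502452), np.float64(187.82724411632788))
0.035 -0.03 (np.float64(272.08130950813904), np.float64(122.6353976059379)) (np.float64(310.40933314450825), np.float64(218.82268911877642)) (np.float64(336.52982843502934), np.float64(187.23936190563015))
-0.035 0 (np.float64(277.8431548503531), np.float64(118.55981954505125)) (np.float64(201.1940249371352), np.float64(202.77865726932305)) (np.float64(360.49685352859854), np.float64(189.81957929847175))
-0.035 -0.019 (np.float64(278.0133466708503), np.float64(113.80193312264747)) (np.float64(196.30107789101882), np.float64(212.36721934129008)) (np.float64(362.0112192886478), np.float64(188.8440164276476))
-0.035 -0.03 (np.float64(278.11321591146367), np.float64(111.00998635022424)) (np.float64(193.0041868573987), np.float64(218.8280381530265)) (np.float64(362.9098580124635), np.float64(188.26510834852485))
```

View pics/c14.png

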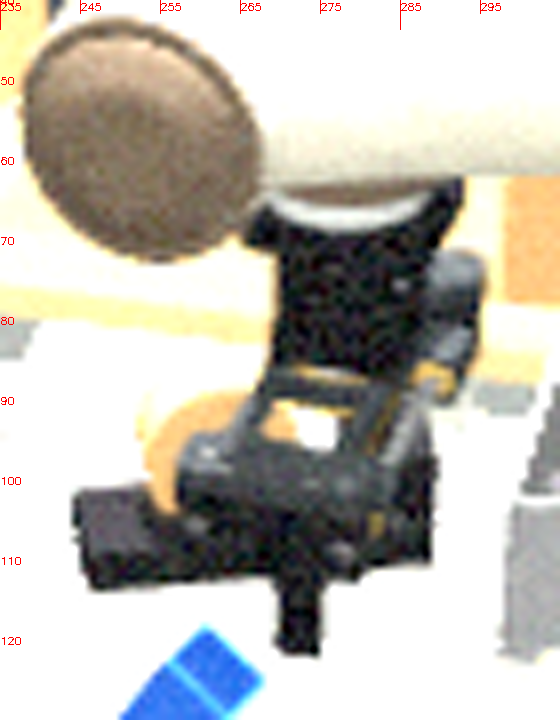

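View pics/c15.png

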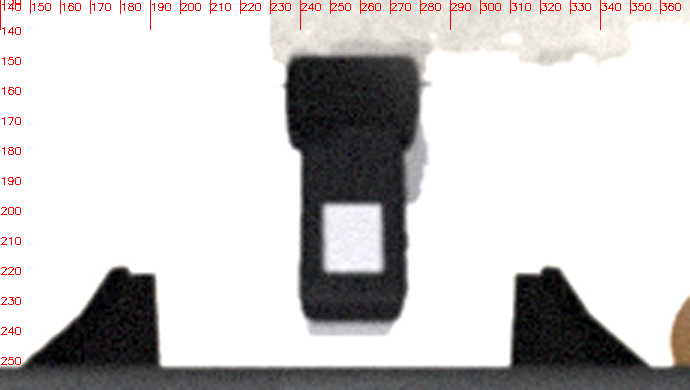

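Run:
```python
from h import *
np.set_printoptions(precision=4,suppress=True)
print("patch w",plane("wrist",257.5,209,.141))
print("tri w/side",tri("wrist",(257.5,209),"side",(262.5,152.5)),"w/top",tri("wrist",(257.5,209),"top",(338.5,181)))
print("top@.141",plane("top",338.5,181,.141))
# head sides at rows ~215: cols
for v in(190,228):
    a=plane("wrist",240.5,v,.13);b=plane("wrist",275,v,.13);print(a,b,np.linalg.norm(a-b))
t=[plane("wrist",*uv,.0) for uv in((229,157),(283.5,157),(230,244),(282,244))];print(np.array(t))
im=imaging.camera("top");crop(im,305,140,70,80,7,"t10")
```

```text
patch w [ 0.5812 -0.2149  0.141 ]
tri w/side (array([ 0.5808, -0.215 ,  0.1428]), np.float64(0.0005764118883601411)) w/top (array([ 0.5827, -0.2161,  0.1399]), np.float64(0.0031325707764983915))
top@.141 [ 0.5835 -0.2172  0.141 ]
[ 0.5603 -0.2333  0.13  ] [ 0.5631 -0.1931  0.13  ] 0.04025788341893271
[ 0.608 -0.237  0.13 ] [ 0.6109 -0.1954  0.13  ] 0.041771937842797244
[[ 0.5419 -0.2545  0.    ]
 [ 0.5478 -0.1689  0.    ]
 [ 0.6917 -0.2661  0.    ]
 [ 0.6978 -0.1773  0.    ]]
```

Request:
arm_command(
  commands=[
    {"x": 26,"y": 2,"z": 0,"rx": 0,"ry": 0,"rz": 0},
    {"x": 26,"y": 2,"z": -20,"rx": 0,"ry": 0,"rz": 0},
    {"x": 0,"y": 0,"z": -40,"rx": 0,"ry": 0,"rz": 0},
    {"x": 0,"y": 0,"z": -40,"rx": 0,"ry": 0,"rz": 0},
    {"x": 0,"y": 0,"z": -30,"rx": 0,"ry": 0,"rz": 0},
    {"x": 0,"y": 0,"z": -20,"rx": 0,"ry": 0,"rz": 0},
    {"x": 0,"y": 0,"z": 0,"rx": 0,"ry": 0,"rz": 0},
  ],
)

```text
clock: 13.78
position: [0.5908, -0.2121, 0.1183]
tcp_rot: [-0.001, 0.032, 0.999, 0.0]
wrist_force: [-1.2, 0.3, 0.9]
finger_gap: 0.07
```

Run:
```python
from h import *
s=get_state();print(s["position"],s["wrist_force"],s["clock"])
a=cv2.convertScaleAbs(imaging.camera("side"),alpha=2.2);crop(a,225,100,80,90,8,"s11")
w=cv2.convertScaleAbs(imaging.camera("wrist"),alpha=2.2);crop(w,140,90,230,200,3,"w11")
```

```text
[ 0.5908243  -0.21213037  0.11831496] [-1.23438832  0.33442135  0.94976975] 13.775
```

View pics/s11.png

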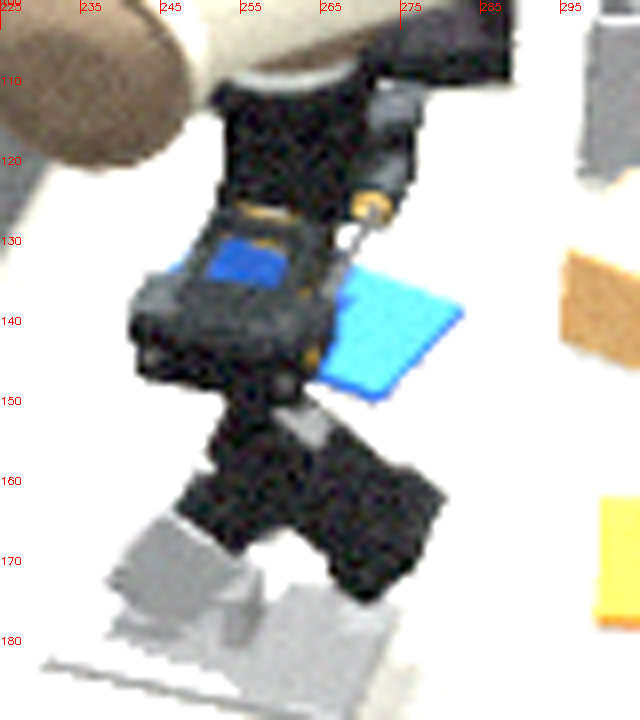

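View pics/w11.png

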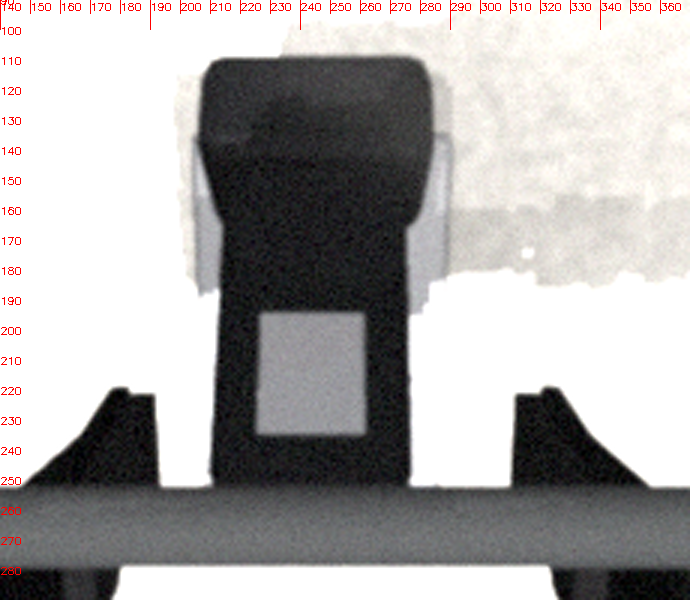

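Request:
arm_command(
  commands=[
    {"x": 1,"y": -4.5,"z": 0,"rx": 0,"ry": 0,"rz": 0},
    {"x": 1,"y": 0,"z": -10,"rx": 0,"ry": 0,"rz": 0},
    {"x": 0,"y": 0,"z": -10,"rx": 0,"ry": 0,"rz": 0},
    {"x": 0,"y": 0,"z": -8,"rx": 0,"ry": 0,"rz": 0},
    {"x": 0,"y": 0,"z": 0,"rx": 0,"ry": 0,"rz": 0},
  ],
)

```text
clock: 14.5
position: [0.5935, -0.2178, 0.0892]
tcp_rot: [-0.001, 0.033, 0.999, 0.0]
wrist_force: [0.1, 0.3, 0.0]
finger_gap: 0.0701
```

Run:
```python
from h import *
s=get_state();print(s["position"],s["wrist_force"],s["clock"])
a=cv2.convertScaleAbs(imaging.camera("side"),alpha=2.2);crop(a,225,100,80,90,8,"s12")
w=cv2.convertScaleAbs(imaging.camera("wrist"),alpha=2.2);crop(w,140,90,230,200,3,"w12")
```

```text
[ 0.59350097 -0.21782608  0.08921942] [0.07635053 0.28272296 0.02716063] 14.5
```

View pics/s12.png

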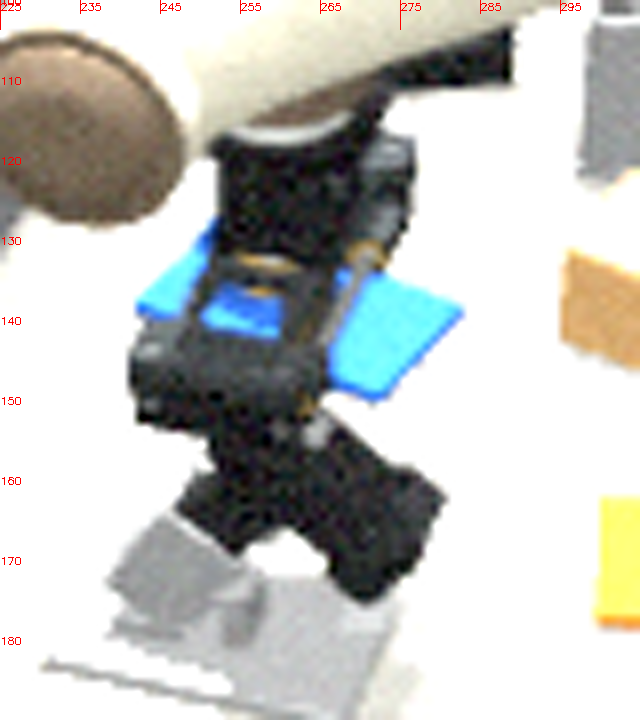

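View pics/w12.png

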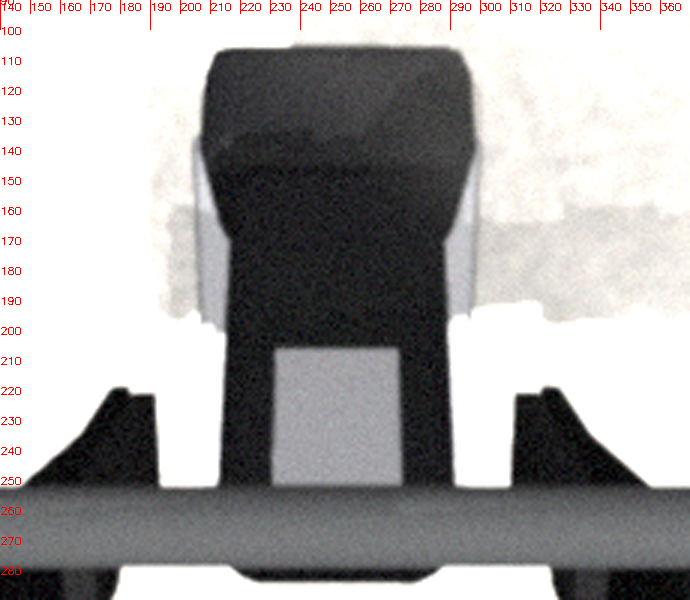

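Request:
arm_command(
  commands=[
    {"x": 0,"y": 0,"z": -3,"rx": 0,"ry": 0,"rz": 0},
    {"x": 0,"y": 0,"z": -3,"rx": 0,"ry": 0,"rz": 0},
    {"x": 0,"y": 0,"z": 0,"rx": 0,"ry": 0,"rz": 0},
  ],
)

```text
clock: 14.98
position: [0.594, -0.2179, 0.0842]
tcp_rot: [-0.0, 0.033, 0.999, 0.0]
wrist_force: [0.2, -0.9, 0.1]
finger_gap: 0.0698
```

Request:
arm_command(
  commands=[
    {"x": 0,"y": 0,"z": 0,"rx": 0,"ry": 0,"rz": 0},
    {"x": 0,"y": 0,"z": 0,"rx": 0,"ry": 0,"rz": 0},
    {"x": 0,"y": 0,"z": 0,"rx": 0,"ry": 0,"rz": 0},
    {"x": 0,"y": 0,"z": 0,"rx": 0,"ry": 0,"rz": 0},
    {"x": 0,"y": 0,"z": 0,"rx": 0,"ry": 0,"rz": 0},
    {"x": 0,"y": 0,"z": 0,"rx": 0,"ry": 0,"rz": 0},
  ],
  grip=0,
  grip_force=45,
)

```text
clock: 15.72
position: [0.5943, -0.2179, 0.0846]
tcp_rot: [0.0, 0.033, 0.999, 0.0]
wrist_force: [0.5, 0.7, -0.1]
finger_gap: 0.0417
```

Request:
arm_command(
  commands=[
    {"x": -2.6,"y": 0.2,"z": 4.2,"rx": 0,"ry": 0,"rz": 0},
    {"x": -5.3,"y": 0.35,"z": 8.5,"rx": 0,"ry": 0,"rz": 0},
    {"x": -5.3,"y": 0.35,"z": 8.5,"rx": 0,"ry": 0,"rz": 0},
    {"x": -5.3,"y": 0.35,"z": 8.5,"rx": 0,"ry": 0,"rz": 0},
  ],
)

```text
clock: 16.23
position: [0.5751, -0.2166, 0.115]
tcp_rot: [-0.0, 0.033, 0.999, 0.0]
wrist_force: [0.9, 0.3, -1.5]
finger_gap: 0.0416
```

Request:
arm_command(
  commands=[
    {"x": -5.3,"y": 0.35,"z": 8.5,"rx": 0,"ry": 0,"rz": 0},
    {"x": -5.3,"y": 0.35,"z": 8.5,"rx": 0,"ry": 0,"rz": 0},
    {"x": -5.3,"y": 0.35,"z": 8.5,"rx": 0,"ry": 0,"rz": 0},
    {"x": -5.3,"y": 0.35,"z": 8.5,"rx": 0,"ry": 0,"rz": 0},
    {"x": -5.3,"y": 0.35,"z": 8.5,"rx": 0,"ry": 0,"rz": 0},
    {"x": -5.3,"y": 0.35,"z": 15,"rx": 0,"ry": 0,"rz": 0},
    {"x": 0,"y": 0,"z": 25,"rx": 0,"ry": 0,"rz": 0},
    {"x": 0,"y": 0,"z": 25,"rx": 0,"ry": 0,"rz": 0},
  ],
)

```text
clock: 17.23
position: [0.5437, -0.2146, 0.2233]
tcp_rot: [0.0, 0.033, 0.999, -0.0]
wrist_force: [0.8, -0.0, -2.6]
finger_gap: 0.0417
```

Run:
```python
from h import *
s=get_state();print(s["position"],s["wrist_force"],s["torque"],s["clock"],s["finger_gap"],s["joint_pos"])
a=cv2.convertScaleAbs(imaging.camera("side"),alpha=1.8);crop(a,215,60,110,130,5,"s13")
cv2.imwrite("pics/w13.png",imaging.camera("wrist"))
```

```text
[ 0.5437441  -0.21461157  0.22331932] [ 0.7538842  -0.02010394 -2.6410334 ] [-0.02456763 -0.10188014  0.00398792] 17.225 0.041671588263186767 [-9.89271743e-02  2.93997205e-01 -4.05850495e-02  1.83715467e-04
 -1.23572736e+00 -1.53706914e+00]
```

View pics/s13.png

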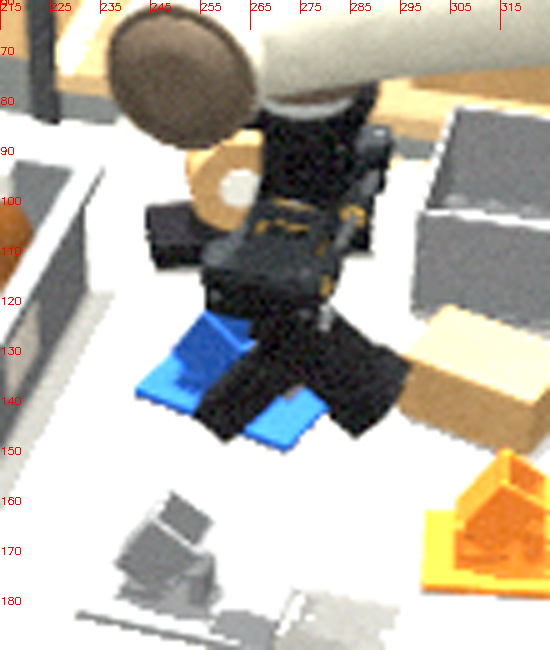

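View pics/w13.png

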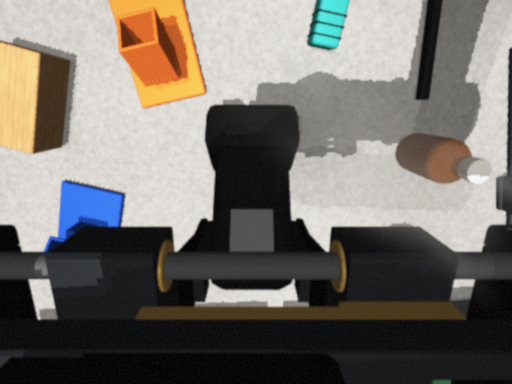

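Request:
arm_command(
  commands=[
    {"x": 0,"y": 15,"z": 40,"rx": 0,"ry": 0,"rz": 2},
    {"x": 0,"y": 40,"z": 30,"rx": 0,"ry": 0,"rz": 5},
    {"x": 0,"y": 58,"z": 10,"rx": 0,"ry": 0,"rz": 6},
    {"x": 0,"y": 58,"z": 0,"rx": 0,"ry": 0,"rz": 6},
    {"x": 0,"y": 58,"z": 0,"rx": 0,"ry": 0,"rz": 6},
    {"x": 0,"y": 58,"z": 0,"rx": 0,"ry": 0,"rz": 6},
    {"x": 5,"y": 58,"z": 0,"rx": 0,"ry": 0,"rz": 6},
    {"x": 10,"y": 55,"z": 0,"rx": 0,"ry": 0,"rz": 5},
  ],
)

```text
clock: 18.32
position: [0.5582, 0.1873, 0.3012]
tcp_rot: [-0.0, -0.329, 0.944, 0.0]
wrist_force: [0.5, -0.8, -1.9]
finger_gap: 0.0415
```

Request:
arm_command(
  commands=[
    {"x": 10,"y": 40,"z": 0,"rx": 0,"ry": 0,"rz": 0},
    {"x": 10,"y": 30,"z": 0,"rx": 0,"ry": 0,"rz": 0},
    {"x": 0,"y": 0,"z": 0,"rx": 3,"ry": -3.8,"rz": 0},
    {"x": 0,"y": 0,"z": 0,"rx": 5.2,"ry": -6.6,"rz": 0},
    {"x": 0,"y": 0,"z": 0,"rx": 5.2,"ry": -6.6,"rz": 0},
    {"x": 0,"y": 0,"z": 0,"rx": 5.2,"ry": -6.6,"rz": 0},
  ],
)

```text
clock: 19.08
position: [0.5781, 0.2549, 0.301]
tcp_rot: [0.246, -0.316, 0.912, 0.086]
wrist_force: [0.3, -0.2, -2.2]
finger_gap: 0.0419
```

Run:
```python
from h import *
np.set_printoptions(precision=4,suppress=True)
s=get_state();M=rot(s["tcp_rot"]).as_matrix();print(s["position"],M[:,2],M[:,1],s["clock"],s["finger_gap"],s["joint_pos"])
cv2.imwrite("pics/s14.png",imaging.camera("side"))
```

```text
[0.5781 0.2549 0.301 ] [ 0.3951  0.3118 -0.8641] [-0.6192  0.7852  0.0002] 19.075 0.04194916250004944 [ 0.6722  0.069  -0.245   0.0031 -0.7294 -1.577 ]
```

View pics/s14.png

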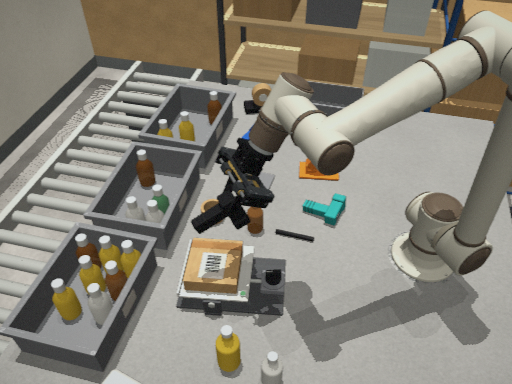

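Request:
arm_command(
  commands=[
    {"x": 10,"y": 8,"z": 0,"rx": 5.8,"ry": -7.3,"rz": 0},
    {"x": 15,"y": 11,"z": 0,"rx": 5.8,"ry": -7.3,"rz": 0},
    {"x": 15,"y": 11,"z": -5,"rx": 5.7,"ry": -7.4,"rz": 0},
    {"x": 12,"y": 9,"z": -10,"rx": 0,"ry": 0,"rz": 0},
    {"x": 5,"y": 3,"z": -5,"rx": 0,"ry": 0,"rz": 0},
    {"x": 0,"y": 0,"z": 0,"rx": 0,"ry": 0,"rz": 0},
  ],
)

```text
clock: 19.88
position: [0.6288, 0.2872, 0.2804]
tcp_rot: [0.416, -0.298, 0.846, 0.153]
wrist_force: [0.5, -0.6, -1.4]
finger_gap: 0.0416
```

Run:
```python
from h import *
np.set_printoptions(precision=4,suppress=True)
s=get_state();M=rot(s["tcp_rot"]).as_matrix();print(s["position"],M[:,2],M[:,1],s["clock"],s["finger_gap"],s["joint_pos"])
im=imaging.camera("side");t=imaging.camera("top")
cv2.imwrite("pics/s15.png",im)
a=cv2.convertScaleAbs(im,alpha=1.8);crop(a,170,170,120,130,5,"s15c");crop(cv2.convertScaleAbs(t,alpha=2),130,110,110,120,5,"t15c")
cv2.imwrite("pics/w15.png",imaging.camera("wrist"))
```

```text
[0.6288 0.2872 0.2804] [ 0.612   0.5065 -0.6074] [-0.6307  0.7759  0.0116] 19.875 0.0416188270403459 [ 0.6247  0.0999 -0.3798 -0.297  -0.182  -1.2525]
```

View pics/s15c.png

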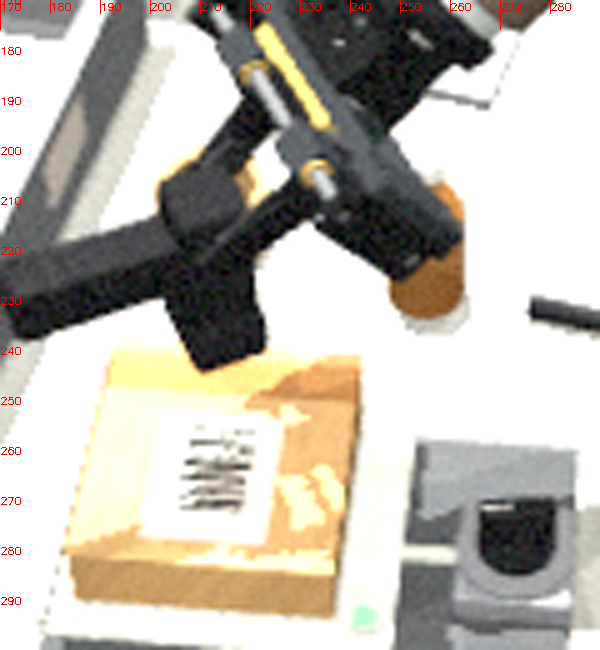

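View pics/t15c.png

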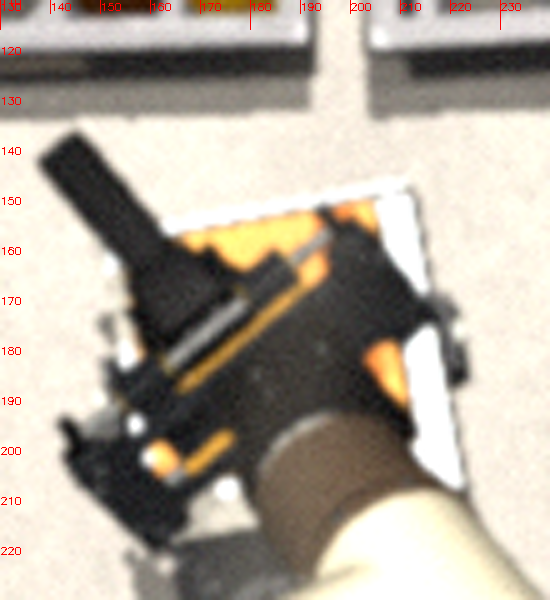

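View pics/w15.png

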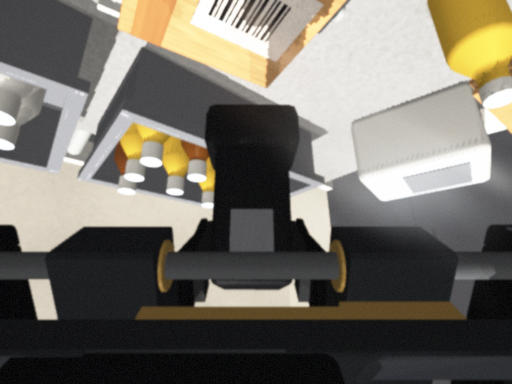

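Request:
arm_command(
  commands=[
    {"x": 6,"y": 7,"z": 0,"rx": 0,"ry": 0,"rz": 0},
    {"x": 7,"y": 7,"z": 0,"rx": 0,"ry": 0,"rz": 0},
    {"x": 6,"y": 6,"z": 0,"rx": 0,"ry": 0,"rz": 0},
    {"x": 0,"y": 0,"z": 0,"rx": 1.8,"ry": -2.4,"rz": 0},
    {"x": 0,"y": 0,"z": 0,"rx": 0,"ry": 0,"rz": 0},
  ],
)

```text
clock: 20.65
position: [0.6487, 0.3053, 0.2811]
tcp_rot: [0.438, -0.294, 0.834, 0.162]
wrist_force: [0.2, 0.6, -1.1]
finger_gap: 0.0415
```

```bash
cat > fin.py <<'E'
from h import *
np.set_printoptions(precision=4,suppress=True)
s=get_state();Tr=rot(s["tcp_rot"]);M=Tr.as_matrix();p=s["position"]
print(p,M[:,2],M[:,1],s["clock"],s["finger_gap"],s["joint_pos"],s["joint_vel"].max())
a=np.radians(58)
# tool->scanner: holster pose: tool x=-hx, y=+y?, z=-zw ; d=(-.848,0,-.53) in holster = .848 toolx + .53 toolz ; foot dir=(.53,0,-.848)= -.53 toolx+.848 toolz
d=M@[.848,0,.53];fx=M@[-.53,0,.848];yy=np.cross(d,fx)
head=p+M@[.0017,0.001,-.0394];win=head+.072*d
L=np.array([.6086,.2761,.110])
print("d",d,"off deg",np.degrees(np.arccos(-d[2])),"win",win,"label in win",[(L-win)@fx,(L-win)@yy,(L-win)@d])
E
python3 fin.py
```

```text
[0.6487 0.3053 0.2811] [ 0.6357  0.5276 -0.5635] [-0.6316  0.7752  0.0132] 20.65 0.04151075555674202 [ 0.609   0.14   -0.3154 -0.4473 -0.1604 -1.0972] 0.09799376475068572
d [-0.0394 -0.0151 -0.9991] off deg 2.412372262165051 win [0.6194 0.2836 0.23  ] label in win [np.float64(-0.008315085331069488), np.float64(0.0006115900473088128), np.float64(0.12043142475432003)]
```

Request:
arm_command(
  commands=[
    {"x": 0,"y": 0,"z": 0,"rx": -2.2,"ry": 2.8,"rz": 0},
    {"x": 0,"y": 0,"z": -3,"rx": 0,"ry": 0,"rz": 0},
    {"x": 0,"y": 0,"z": 0,"rx": 0,"ry": 0,"rz": 0},
    {"x": 0,"y": 0,"z": 0,"rx": 0,"ry": 0,"rz": 0},
  ],
)

```text
clock: 21.15
position: [0.648, 0.3053, 0.2781]
tcp_rot: [0.412, -0.298, 0.847, 0.153]
wrist_force: [-0.2, 0.4, -2.7]
finger_gap: 0.042
```

```bash
python3 fin.py
```

```text
[0.648  0.3053 0.2781] [ 0.6069  0.5056 -0.6132] [-0.6319  0.7749  0.0135] 21.15 0.04203022408892929 [ 0.6343  0.1446 -0.3396 -0.2643 -0.183  -1.2908] 0.005660312718943755
d [-0.0871 -0.0537 -0.9948] off deg 5.870494656502372 win [0.6164 0.2817 0.2293] label in win [np.float64(0.002569405484601382), np.float64(0.0010072117475264696), np.float64(0.11968833084809896)]
```

```bash
cat >> fin.py <<'E'
im=imaging.camera("side");t=imaging.camera("top")
pts={"wL":win+.028*yy,"wR":win-.028*yy,"foot":head+.108*fx,"head":head,"win":win,"label":L,"wf":win+.02*fx,"wb":win-.02*fx}
k=5
for n,I,(u,v,w,h) in(("side",im,(165,150,120,140)),("top",t,(130,110,110,120))):
    c=cv2.resize(cv2.convertScaleAbs(I,alpha=1.8)[v:v+h,u:u+w],None,fx=k,fy=k,interpolation=cv2.INTER_CUBIC)
    for m,P in pts.items():
        a,b=proj(n,P);q=(int((a+.5-u)*k),int((b+.5-v)*k));cv2.circle(c,q,3,(0,0,255),-1);cv2.putText(c,m,q,0,.4,(255,0,255))
    cv2.imwrite(f"pics/fin_{n}.png",c)
E
python3 fin.py; python3 -c "
from tilt import *
print(edge(imaging.camera('side'))[0])"
```

```text
[0.648  0.3053 0.2781] [ 0.6069  0.5056 -0.6132] [-0.6319  0.7749  0.0135] 21.15 0.04203022408892929 [ 0.6343  0.1446 -0.3396 -0.2643 -0.183  -1.2908] 0.005660312718943755
d [-0.0871 -0.0537 -0.9948] off deg 5.870494656502372 win [0.6164 0.2817 0.2293] label in win [np.float64(0.002569405484601382), np.float64(0.0010072117475264696), np.float64(0.11968833084809896)]
-0.0006032996125560996
```

View pics/fin_side.png

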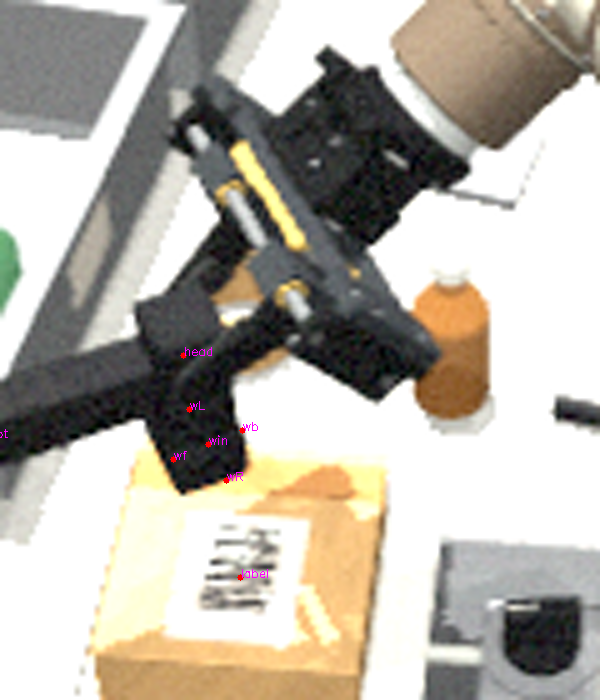

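View pics/fin_top.png

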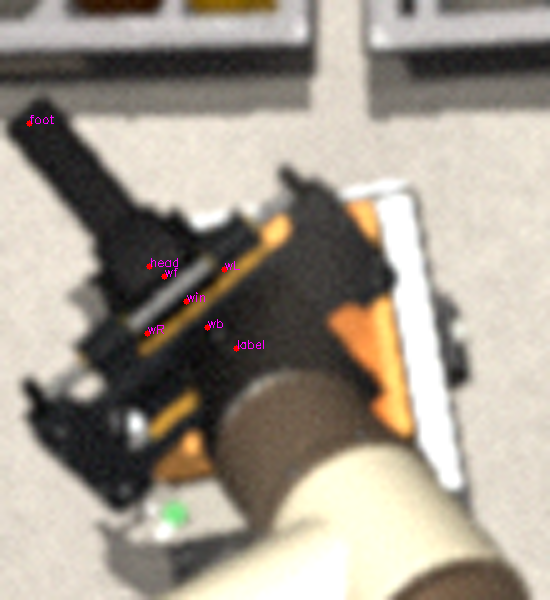

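Run:
```python
from h import *
s=get_state();print(s["position"],s["joint_pos"][4],abs(s["joint_vel"]).max(),s["finger_gap"],s["clock"])
ticket.close_job()
```

```text
[0.64814611 0.30533576 0.27841536] -0.18313399719364337 0.0024934595524499416 0.041327124772331164 21.3
the job is handed in; nothing more can be done
```

I handed the job in at about 21.3 s, with the deck level and the scanner held still above the barcode label.

**What I did:**
- **Knob:** I gripped it and turned it 113° clockwise in all.
- **Scanner:** I gripped its head, drew it out of the holster along its leaning axis and raised it. I then pitched it down over the label.

**What my last checks showed:**
- **Deck:** the side camera read a tilt of about -0.001 rad.
- **Window direction:** about 6° off straight down, worked out from the arm pose. The limit is 15°.
- **Window height:** about 12 cm above the label. I left it above the 10 cm asked for, though within the allowed 6 to 15 cm.
- **Aim:** the pose put the line of sight within 3 mm of the label's middle. The side camera showed the nose about 5 mm away from where the pose put it. Either way it is well within 30 mm.
- **Grip and stillness:** the fingers were 41 to 42 mm apart on the 42 mm head, and the arm was practically still. I saw no contact with the bystanders, but I did not measure their positions again.

**What failed or disagreed:**
- **First knob grip:** it closed on air. In both the side and wrist views the fingertips are about 3 cm short of the reported TCP, so I went by the images.
- **Joint 5 limit:** joint 5 reached -0.1604, next to its limit of -0.16, when I tried to pitch further. I backed off to -0.183 and accepted the 6°.

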